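Bring the ratchet-propped relay board down to its lowest notch

TASK

The ratchet-propped work board with the relay strip on it stands too steep: bring it down to its lowest notch and leave it propped there. Lift it at its pull bar past the top notch, far enough for the pawl to be thrown out (the sprung stop just beyond tells by feel), lower it all the way down flat, then raise it again into the lowest notch and let go. Work gently: do not let the board drop, do not force it against the stop or down onto the pawl, keep the fingers off the ratchet post and pawl, and leave the other things on the bench where they are.

Things in the scene. Friction and masses are not known exactly. Their poses are not given: they have to be found in the camera images.
- rest: Fixed frame of the tilting work rest: a dark steel base plate 200 x 250 x 12 mm, bolted down. Origin: centre of its underside. Its x axis points from the hinge towards the pull bar side (away from the robot), y along the hinge, z up. It never moves during the job.
- hinge_mid (a point): Point on the board's hinge axis at mid width: 75 mm behind the rest's origin (-x) and 70 mm above the bench. The axis runs along the y axis of the rest.
- bar_mid (a point): Middle of the pull bar: round steel, 10 mm thick, 120 mm long, parallel to the hinge, 210 mm from the hinge axis, on two flat arms 12 mm wide at its ends (60 mm either side of the middle). 40 mm free gap between bar and board edge: pinch it from above with fingers closing across it (along the rest's x); it turns between the fingers as the board tilts.
- board (a joint): Angle a (rad) of the white board (153 x 228 x 10 mm, strip of relays near the hinge, 0.55 to 1 kg in all): 0 = flat on its feet, grows as the bar end rises. bar_mid = hinge_mid + 0.210 (cos a along the rest's x, sin a up). Lifting takes 2 to 5 N at the bar. If let go without a pawl it falls.
- ratchet (a point): Hub of the toothed ratchet wheel, on the hinge axis, 140 mm to the +y side of hinge_mid. Three notches hold the board at a = 0.17, 0.335 and 0.50 rad (within 0.01). On the way up the pawl clicks over them, dropping in about 0.03 rad above each; let down, the board rests in the last one passed. More than 10 N down at the bar on a seated pawl is too much.
- stop (a point): Sprung rubber top stop behind the ratchet wheel. Above the top notch a cam throws the pawl out at an angle that differs from rest to rest, 0.68 to 1.02 rad, not shown by any pose given. About 0.045 rad further the board meets the stop (0.73 to 1.07 rad), felt at the bar as about 4 N more per mm against the lift: 5 to 9 N means the pawl is out; over 15 N is too much.
- post: Steel ratchet post, plate 6 mm thick and 127 mm high, at the +y side of the rest, carrying stop and tumbler pawl (brass weight up to 175 mm high). Not to be touched. Origin: on the bench below hinge_mid; from it the whole lies at y = 130 to 175 mm, x = -135 to 5 mm. Pawl out: the board comes down freely; in the last 0.12 rad before flat the pawl is thrown in again: bring it below 0.02 rad.
- relay_a: Loose spare relay, grey on a white foot, 44 x 28 x 58 mm, standing beside the rest. Leave it. Origin: centre of its underside.
- relay_b: A second loose spare relay of the same kind. Leave it. Origin: centre of its underside.
- tape_roll: Roll of tape, 90 mm across, 24 mm high, lying flat. Leave it. Origin: centre of its underside.
- screwdriver: Screwdriver, 190 mm long, lying beside the ratchet post. Leave it. Origin: centre of its underside.
- mug: White mug, 92 mm high, standing well to the left. Leave it. Origin: centre of its underside.
- spray_bottle: White spray bottle, 232 mm high, standing well to the right. Leave it. Origin: centre of its underside.

How it is judged:
By the outcome, as a careful person would: the job done as asked, in the order asked, and still so for the second after the job is handed in, with the robot touching nothing.
It also fails if it takes over 72 s, if anything falls off the work surface, if the arm or the gripper's body presses on something with over 40 N, if the wrist force passes 120 N, or if a joint passes its speed limit or range.

ROBOT

A 6-joint arm with a two-finger parallel gripper is mounted at the origin on the work surface. World frame = base frame: x ahead of the robot, y to its left, z up, the work surface at z = 0. Lengths are in mm, angles in rad, forces in N, time in s.
With the tool pointing down it reaches from about 250 to 800 mm from the base axis. Payload 8.5 kg.
Tool frame: the origin (TCP) lies at the very end of the fingers, on their centre line; the grasp point (between the pads) lies 19 mm behind it; z points along the fingers, x is the direction in which the jaws open and shut, and the axes are right-handed (so a half turn about z gives the same grasp; the last joint's range is limited). The gripper opens to 85 mm and grips with 20 to 120 N. Pads are 22 mm wide; open, the fingers measure 114 mm over their backs; the gripper's body (76 mm by 85 mm) begins 54 mm behind the grasp point. The pads swing forward as they close: fully open they stand 13 mm farther back than shut.
Start: joints at [1.229, 0.238, -0.013, 1.319, 0, 1.571], TCP at [175.953, 494.586, 193.876] pointing down, gripper open.
Joint ranges: [-2.66, 2.66], [-1.03, 1.9], [-1.14, 1.46], [-1.82, 2.27], [-1.45, 1.34], [-3.14, 3.14]. Speed limits (rad/s): [2.22, 2.22, 2.79, 3.14, 3.14, 3.14].

INTERFACE

Orientations are given as a unit quaternion [w, x, y, z].
In Python, from rig import telemetry, vision, hand_in, nets gives the robot as it stands.
- The arm moves only by the shell command python3 -m jog 'ROWS' [FORCE]. ROWS is JSON, a list of rows, each an object with "grip": the closure in counts, from 0 (fully open) to 255 (shut); "xyz": the shift along the tool's x, y, z in units of 25 mm (1.0 is 25 mm), a list of three; "turn": the turn about the tool's z in rad. In form: [{"grip": grip, "xyz": [dx, dy, dz], "turn": turn}, ...]. A call has 1 to 20 rows; each row shifts and turns the pose as measured when the row begins, along the tool's axes as they then stand; what a row does not reach is not made up. A row lasts 1/8 s, in which the tool goes at most 62.5 mm and 10.7 degrees, less where a joint would pass 70% of its speed; a pose out of reach is approached as far as the arm can. A call is refused whole if a number of a shift passes 1 or a number of a turn 0.188, either way. A call with a gripper value outside its range is refused whole. The fingers move at their own pace and stop on an object; FORCE is the grip in N (left out, the last holds). Time passes only in rows, so rows that do not move let the fingers close. It gives the time, the measured TCP pose, the force and the opening at its end, in the units of the state.
- telemetry.state(): the state, without advancing time (a new reading comes with each control period).
- vision.read_camera(name): name is "scene" or "top" or "wrist"; returns a dict with "pixels" (384x512x3 uint8, blue, green, red), "fx", "fy", "cx", "cy" (pixels), "rvec" (rotation vector, rad) and "tvec" (3), from world to camera coordinates, as OpenCV has them. Camera axes: x right, y down, z forward; pixel columns grow to the right and rows downward; lengths in mm; the calibration is good to about 2 mm. A picture is of the moment at which its call begins. There is no depth.
- hand_in(): hands the job in, once; it reports no verdict.
Trained networks look in a picture, given as the dict that the camera call returned (one of the last four; its "shot" number tells which), for a name from the list of things; names that differ only in an ending like _2 or _b are one class to them, and where a whole thing is asked for, a point or a joint stands for the part that bears it (a point fixed in the world has none). Each returns a list of dicts, best first, with "conf" (0 to 1); they miss things now and then, are a little off and sometimes report something else, mostly with a low value. They report only what shows in the picture. A call takes as long as a camera call.
- nets.recognise(picture, query): "xyz" ([x, y, z] in mm, in world coordinates, good to about 4 mm: the middle of the surface that is visible of it).
- nets.trace(picture, query): "mask" (384x512 bool, what is visible of it).
- nets.mark_of(picture, query): "xyz" ([x, y, z] in mm, in world coordinates, good to about 4 mm: a listed point, or the origin of a listed thing).
The state is a dict: "t": time; "joint_pos": joint angles; "qd": joint speeds; "joint_efforts": joint torques, N m; "ee_pos": TCP position; "tool_rot": TCP orientation; "wrist_force": force on the tool from outside, world axes, zero at the start; "moment": the same for the moment, N m; "opening": opening from 0.0 (shut) to 1.0 (fully open).
Only numpy, scipy, OpenCV 4.12 (cv2) and the standard library are available. Lean on these libraries where they do the work, as an engineer would, in place of code of your own. Each camera call takes 0.05 s, during which the arm holds its last target.

## Working session

There is one attempt and no reset: what is moved stays moved. The work goes in short steps, Python scripts to look and compute and a shell command to move; the robot and the scene stay as the last step left them, time stands still between calls to the robot, and variables do not carry over. Pictures are saved under pics/ and viewed, and the job is handed in when it is done.

```bash
mkdir -p pics; ls
python3 - <<'E'
from rig import telemetry, vision, nets
import cv2
s=telemetry.state(); print(s)
for c in ["scene","top","wrist"]:
    p=vision.read_camera(c); cv2.imwrite(f"pics/{c}0.png",p["pixels"])
    print(c,p["fx"],p["tvec"],p["rvec"])
    if c=="wrist": continue
    for q in ["rest","hinge_mid","bar_mid","ratchet","post","relay_a","tape_roll","screwdriver"]:
        print(q,[( [round(float(v)) for v in r["xyz"]],round(r["conf"],2)) for r in nets.mark_of(p,q)[:3]])
E
```

```text
pics
{'t': 0.0, 'joint_pos': array([ 1.22896099e+00,  2.38773879e-01, -1.42736062e-02,  1.31922350e+00,
        4.70310177e-05,  1.57083908e+00]), 'qd': array([ 8.84451404e-04, -3.76125392e-04, -6.05945552e-05, -5.68624932e-04,
       -3.25430475e-04, -7.20126479e-04]), 'joint_efforts': array([-8.79043855e-04, -5.38775468e+01,  3.46439016e+01,  1.86982099e-02,
       -3.31555370e-07,  2.65391719e-06]), 'ee_pos': array([175.80867525, 494.16602075, 193.27377117]), 'tool_rot': array([ 4.05895236e-04,  8.17085180e-01,  5.76516491e-01, -6.16001362e-04]), 'wrist_force': array([-0.05764659,  0.84087127,  0.45638586]), 'moment': array([-0.05658144, -0.02283871, -0.01230209]), 'opening': 1.0005956608354485}
scene 380.4999447907811 [-220.61300887 -328.82259009 1570.06434351] [ 2.17024979  1.3236129  -0.47325607]
rest [([532, -99, 3], 0.83), ([494, 59, 67], 0.73)]
hinge_mid []
bar_mid [([651, -130, 135], 0.59)]
ratchet [([498, 56, 71], 0.79)]
post []
relay_a [([410, -281, -2], 0.69), ([510, -299, -3], 0.52), ([571, 461, 2], 0.45)]
tape_roll []
screwdriver [([652, 140, -2], 0.53)]
top 416.3097816189849 [-1.09589931e+00  5.67146991e+02  1.23185187e+03] [ 2.16707475 -2.13938753  0.12545033]
rest [([531, -97, -1], 0.94), ([411, -287, 1], 0.53)]
hinge_mid [([460, -74, 70], 0.73)]
bar_mid [([654, -128, 128], 0.64)]
ratchet [([497, 60, 70], 0.69)]
post [([590, -329, 3], 0.74)]
relay_a [([506, -302, -2], 0.61), ([458, -74, 69], 0.45)]
tape_roll [([574, 455, -4], 0.68), ([586, -329, -1], 0.57)]
screwdriver [([652, 141, -1], 0.57)]
wrist 301.88206621949394 [-526.28631774  -39.75277902  379.68355847] [-2.34969638 -1.65914232 -0.25991425]
```

View pics/scene0.png

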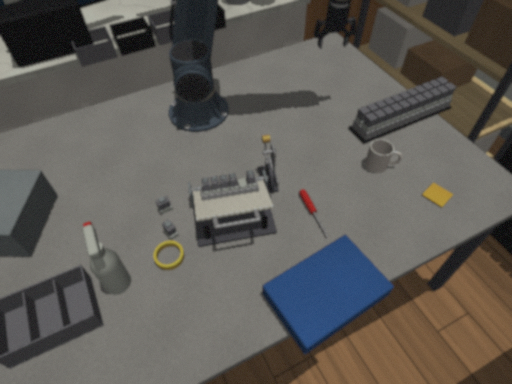

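View pics/top0.png

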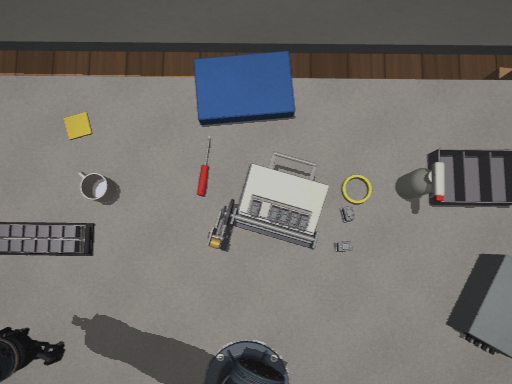

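View pics/wrist0.png

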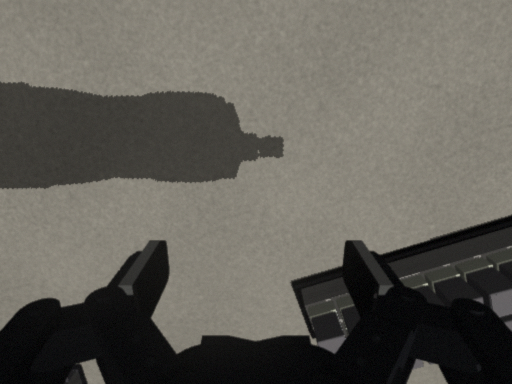

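The scene view shows the rest at about px (233,205), with the bar at (233,240). In the top view the board is at (283,200), the bar at (295,160) and the post with its brass weight at (217,240). I'll zoom in to refine.

```bash
cat > h.py <<'E'
import numpy as np, cv2
def proj(p,pts):
    K=np.array([[p["fx"],0,p["cx"]],[0,p["fy"],p["cy"]],[0,0,1]])
    return cv2.projectPoints(np.array(pts,float).reshape(-1,1,3),np.array(p["rvec"],float),np.array(p["tvec"],float),K,None)[0].reshape(-1,2)
def pts(x,y,yaw,a):
    ex=np.array([np.cos(yaw),np.sin(yaw),0]); ey=np.array([-np.sin(yaw),np.cos(yaw),0]); ez=np.array([0,0,1.])
    h=np.array([x,y,70.]); b=h+210*(np.cos(a)*ex+np.sin(a)*ez)
    r=h+75*ex-70*ez
    base=[r+sx*100*ex+sy*125*ey+12*ez for sx,sy in((1,1),(1,-1),(-1,-1),(-1,1))]
    bd=[h+d*(np.cos(a)*ex+np.sin(a)*ez)+s*114*ey for d,s in((12,1),(165,1),(165,-1),(12,-1))]
    return h,b,[b+60*ey,b-60*ey],base,bd,ey
E
python3 - <<'E'
from rig import vision
from h import *
x,y,yaw,a=460,-74,-0.275,0.335
for c,(u,v,w,h_) in {"scene":(170,120,130,140),"top":(190,130,170,130)}.items():
    p=vision.read_camera(c); im=p["pixels"][v:v+h_,u:u+w]; S=4
    im=cv2.resize(im,None,fx=S,fy=S,interpolation=cv2.INTER_CUBIC)
    cv2.imwrite(f"pics/{c}1.png",im)
    for aa,col in ((0.335,(0,0,255)),(0.5,(255,0,0))):
        h,b,e,base,bd,ey=pts(x,y,yaw,aa)
        f=lambda q:((proj(p,q)-[u,v]+.5)*S).astype(int)
        cv2.polylines(im,[f(e)],False,col,1); cv2.polylines(im,[f(bd)],True,col,1); cv2.polylines(im,[f(base)],True,(0,255,0),1)
    cv2.imwrite(f"pics/{c}1o.png",im)
E
```

```text
(no output)
```

View pics/scene1o.png

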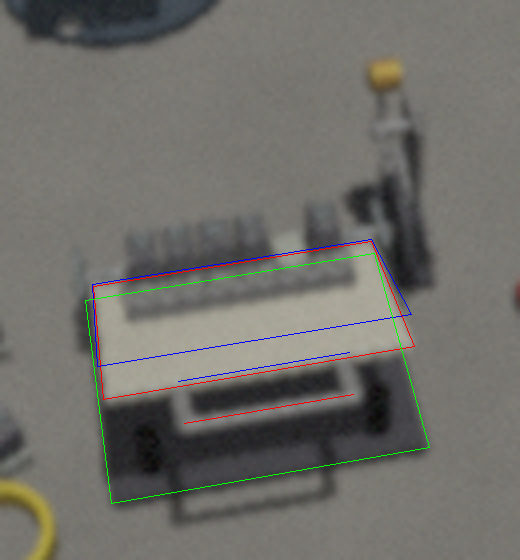

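View pics/top1o.png

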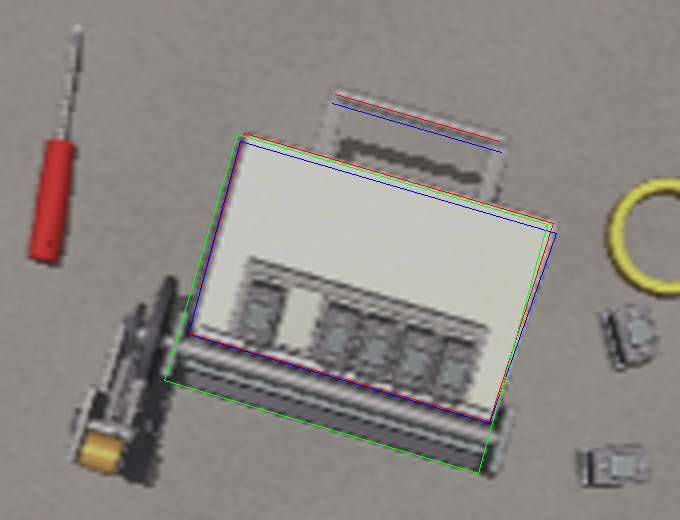

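View pics/top1.png

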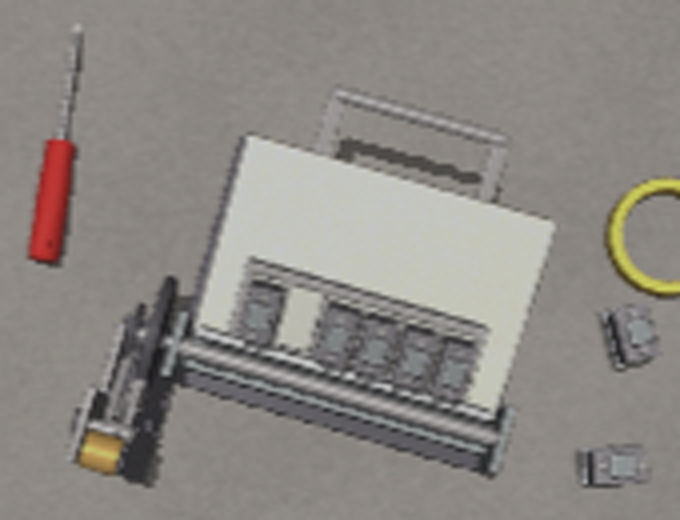

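Overlay check: the bar seen at (340,93)-(505,138) in the zoomed top view fits a = 0.335, the second notch. The hinge is at about (460,-76) with yaw of about -0.27. I'll raise the tool and go round the post.

```bash
python3 -m jog '[{"grip":0,"xyz":[0,0.5,-1],"turn":0},{"grip":0,"xyz":[0,1,-1],"turn":0},{"grip":0,"xyz":[0,1,-1],"turn":0},{"grip":0,"xyz":[-0.2,1,-1],"turn":0},{"grip":0,"xyz":[-0.2,1,0],"turn":0},{"grip":0,"xyz":[-0.2,1,0],"turn":0},{"grip":0,"xyz":[-0.2,1,0],"turn":0},{"grip":0,"xyz":[-0.2,1,0],"turn":0}]' 30
```

```text
t: 2.05
ee_pos: [348.2, 406.6, 297.2]
tool_rot: [0.0, 0.816, 0.578, 0.0]
wrist_force: [-0.1, -0.5, -0.2]
opening: 0.999
```

```bash
python3 -m jog '[{"grip":120,"xyz":[-0.5,1,0],"turn":0},{"grip":120,"xyz":[-0.8,1,0],"turn":0},{"grip":120,"xyz":[-0.8,1,0],"turn":0},{"grip":120,"xyz":[-0.8,1,0],"turn":0},{"grip":120,"xyz":[-0.8,1,0],"turn":0},{"grip":120,"xyz":[-0.8,1,0],"turn":0},{"grip":120,"xyz":[-0.8,1,0],"turn":0},{"grip":120,"xyz":[-0.8,1,0],"turn":0},{"grip":120,"xyz":[0,0,0],"turn":0.187},{"grip":120,"xyz":[0,0,0],"turn":0.187},{"grip":120,"xyz":[0,0,0],"turn":0.187},{"grip":120,"xyz":[0,0,0],"turn":0.187},{"grip":120,"xyz":[0,0,0],"turn":0.187},{"grip":120,"xyz":[0,0,0],"turn":0.187},{"grip":120,"xyz":[0,0,0],"turn":0.187},{"grip":120,"xyz":[0,0,0],"turn":0.187}]'
cat > rel.py <<'E'
# print needed shift in tool axes to reach a world TCP target
import sys
from rig import telemetry
from scipy.spatial.transform import Rotation as R
import numpy as np
s=telemetry.state(); q=s["tool_rot"]; M=R.from_quat([q[1],q[2],q[3],q[0]]).as_matrix()
t=np.array([float(v) for v in sys.argv[1:4]])
psi=np.arctan2(M[1,0],M[0,0]); yaw=float(sys.argv[4]) if len(sys.argv)>4 else -0.27
print("pos",s["ee_pos"].round(1),"psi",psi.round(3),"turn needed",round(psi-yaw,3),"tilt",M[:,2].round(3),"f",s["wrist_force"].round(2),"open",round(s["opening"],3),"t",s["t"])
print("units tool now",(M.T@(t-s["ee_pos"])/25).round(2))
c,sn=np.cos(yaw),np.sin(yaw); M2=np.array([[c,sn,0],[sn,-c,0],[0,0,-1]]).T
print("units tool at yaw",(M2.T@(t-s["ee_pos"])/25).round(2))
print("wrist q",s["joint_pos"].round(3))
E
python3 rel.py 651 -129 250
```

```text
t: 4.05
ee_pos: [492.4, 187.5, 296.6]
tool_rot: [0.0, 0.991, -0.136, 0.0]
wrist_force: [-0.9, -0.4, -0.5]
opening: 0.528
pos [492.4 187.5 296.6] psi -0.272 turn needed -0.002 tilt [ 0.001 -0.    -1.   ] f [-0.92 -0.37 -0.52] open 0.528 t 4.05
units tool now [ 9.51 10.49  1.87]
units tool at yaw [ 9.49 10.51  1.86]
wrist q [ 3.640e-01  2.300e-01  2.360e-01  1.576e+00 -1.000e-03  2.207e+00]
```

```bash
python3 -m jog '[{"grip":120,"xyz":[1,0.5,0],"turn":0},{"grip":120,"xyz":[1,1,0],"turn":0},{"grip":120,"xyz":[1,1,0],"turn":0},{"grip":120,"xyz":[1,1,0],"turn":0},{"grip":120,"xyz":[1,1,0],"turn":0},{"grip":120,"xyz":[1,1,0],"turn":0},{"grip":120,"xyz":[1,1,0],"turn":0},{"grip":120,"xyz":[1,1,0],"turn":0},{"grip":120,"xyz":[1,1,0],"turn":0},{"grip":120,"xyz":[0.5,1,0.5],"turn":0},{"grip":120,"xyz":[0,1,0.5],"turn":0},{"grip":120,"xyz":[0,0,0],"turn":0}]'; python3 rel.py 651 -129 120
python3 - <<'E'
from rig import vision,nets
from h import *
p=vision.read_camera("wrist"); cv2.imwrite("pics/w2.png",p["pixels"])
print(nets.mark_of(p,"bar_mid"))
print(proj(p,[pts(460,-76,-.27,.335)[1]]+pts(460,-76,-.27,.335)[2]))
E
```

```text
t: 5.55
ee_pos: [655.7, -139.5, 269.3]
tool_rot: [-0.0, 0.991, -0.136, 0.0]
wrist_force: [0.0, 0.5, 0.6]
opening: 0.528
pos [ 655.7 -139.5  269.3] psi -0.274 turn needed -0.004 tilt [ 0.     0.001 -1.   ] f [0.05 0.53 0.58] open 0.528 t 5.55
units tool now [-0.29 -0.35  5.97]
units tool at yaw [-0.29 -0.36  5.97]
wrist q [-2.100e-01  5.060e-01  5.860e-01  1.651e+00  1.000e-03  1.634e+00]
[{'xyz': [653.3, -127.4, 135.4], 'conf': 0.86}]
[[248.52166142 158.61598841]
 [247.92804492  99.22207471]
 [249.05060317 211.53891196]]
```

View pics/w2.png

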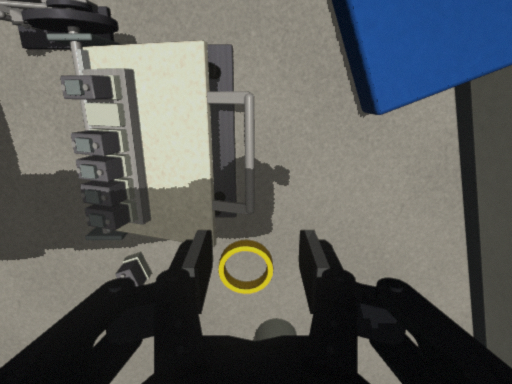

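The wrist view shows the bar running from (249,96) to (249,211), within a few pixels of the prediction. The fingers are open around its column, so I'll align and descend.

```bash
python3 -m jog '[{"grip":150,"xyz":[-0.25,-0.42,0],"turn":0},{"grip":150,"xyz":[0,0,1],"turn":0},{"grip":150,"xyz":[0,0,1],"turn":0},{"grip":150,"xyz":[0,0,1],"turn":0},{"grip":150,"xyz":[0,0,0],"turn":0}]'; python3 rel.py 652 -128 121
python3 - <<'E'
from rig import vision,nets
from h import *
p=vision.read_camera("wrist"); cv2.imwrite("pics/w3.png",p["pixels"])
b=pts(460,-76,-.27,.335)
print(proj(p,[b[1]]+b[2]))
E
```

```text
t: 6.28
ee_pos: [654.6, -117.4, 197.6]
tool_rot: [-0.001, 0.991, -0.132, 0.004]
wrist_force: [-0.1, 0.8, 0.5]
opening: 0.414
pos [ 654.6 -117.4  197.6] psi -0.265 turn needed 0.005 tilt [ 0.008  0.001 -1.   ] f [-0.07  0.8   0.5 ] open 0.414 t 6.275
units tool now [-0.01  0.45  3.06]
units tool at yaw [0.01 0.44 3.07]
wrist q [-0.179  0.481  0.363  1.445  0.003  1.657]
[[254.57904602 201.94766406]
 [254.94198418 130.33695575]
 [254.26423598 264.0622961 ]]
```

View pics/w3.png

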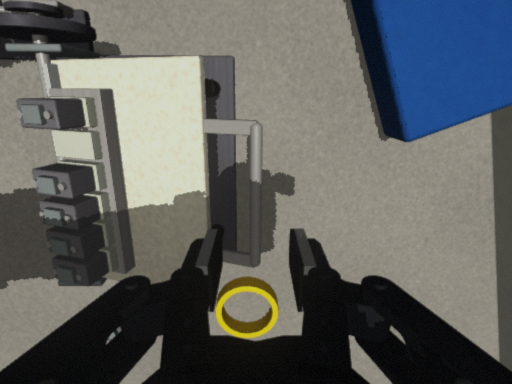

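The bar is at column 256 (rows 125–262), centred between the fingers. The tool is about 11 mm too far in +y, so I'll correct that and go down.

```bash
python3 -m jog '[{"grip":150,"xyz":[0,0.4,0.5],"turn":0},{"grip":150,"xyz":[0,0,1],"turn":0},{"grip":150,"xyz":[0,0,0.7],"turn":0},{"grip":150,"xyz":[0,0,0.4],"turn":0},{"grip":150,"xyz":[0,0,0],"turn":0}]'; python3 rel.py 652 -128 121
```

```text
t: 6.95
ee_pos: [655.4, -128.5, 136.0]
tool_rot: [-0.001, 0.991, -0.132, 0.009]
wrist_force: [0.7, -0.1, 0.1]
opening: 0.413
pos [ 655.4 -128.5  136. ] psi -0.265 turn needed 0.005 tilt [ 0.017 -0.001 -1.   ] f [ 0.71 -0.06  0.09] open 0.413 t 6.95
units tool now [-0.15  0.02  0.6 ]
units tool at yaw [-0.14  0.02  0.6 ]
wrist q [-0.195  0.493  0.226  1.287  0.003  1.64 ]
```

```bash
python3 -m jog '[{"grip":150,"xyz":[-0.12,0,0.4],"turn":0},{"grip":150,"xyz":[0,0,0.15],"turn":0},{"grip":150,"xyz":[0,0,0],"turn":0}]'; python3 rel.py 652 -128 121
python3 - <<'E'
from rig import vision,nets
from h import *
p=vision.read_camera("wrist"); cv2.imwrite("pics/w4.png",p["pixels"])
E
```

```text
t: 7.32
ee_pos: [653.3, -128.1, 122.8]
tool_rot: [-0.001, 0.991, -0.132, 0.01]
wrist_force: [-0.3, 0.6, 0.6]
opening: 0.409
pos [ 653.3 -128.1  122.8] psi -0.265 turn needed 0.005 tilt [ 0.019 -0.001 -1.   ] f [-0.34  0.64  0.62] open 0.409 t 7.325
units tool now [-0.05  0.01  0.07]
units tool at yaw [-0.05  0.01  0.07]
wrist q [-0.195  0.493  0.191  1.25   0.003  1.64 ]
```

View pics/w4.png

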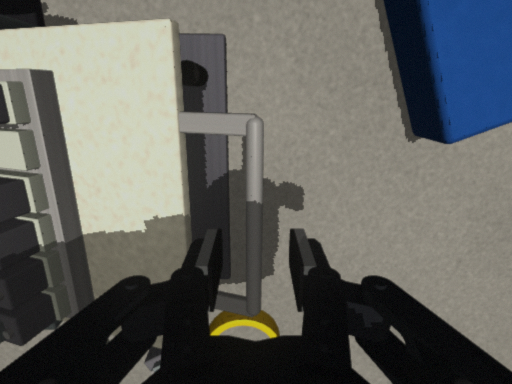

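Run:
```python
from rig import vision,telemetry
from h import *
p=vision.read_camera("wrist")
b=pts(461,-74.5,-.27,.335); print(b[1])
print(proj(p,[b[1]]+b[2]).round(), proj(p,[telemetry.state()["ee_pos"]]).round(), proj(p,[telemetry.state()["ee_pos"]+[0,0,19]]).round())
```

```text
[ 652.14098584 -127.39982293  139.04152567]
[[254. 227.]
 [254. 125.]
 [253. 311.]] [[256. 217.]] [[256. 230.]]
```

The grasp point projects onto the bar middle (256,230) against (254,227), so I'll close gently.

```bash
python3 -m jog '[{"grip":255,"xyz":[-0.04,0,0.06],"turn":0},{"grip":255,"xyz":[0,0,0],"turn":0},{"grip":255,"xyz":[0,0,0],"turn":0},{"grip":255,"xyz":[0,0,0],"turn":0},{"grip":255,"xyz":[0,0,0],"turn":0}]' 40; python3 rel.py 652 -128 121
```

```text
t: 8.05
ee_pos: [652.8, -127.8, 122.1]
tool_rot: [-0.001, 0.991, -0.132, 0.01]
wrist_force: [0.1, -0.7, -0.3]
opening: -0.0
pos [ 652.8 -127.8  122.1] psi -0.265 turn needed 0.005 tilt [ 0.021 -0.001 -1.   ] f [ 0.09 -0.73 -0.3 ] open -0.0 t 8.05
units tool now [-0.03  0.02  0.04]
units tool at yaw [-0.03  0.02  0.04]
wrist q [-0.195  0.491  0.186  1.246  0.003  1.641]
```

The opening reads 0, so nothing is between the fingers. I need to look.

Run:
```python
from rig import vision,telemetry
from h import *
for c,(u,v,w,h_) in {"scene":(170,120,130,140),"top":(190,100,170,130),"wrist":(0,0,512,384)}.items():
    p=vision.read_camera(c); S=4 if w<500 else 1
    im=cv2.resize(p["pixels"][v:v+h_,u:u+w],None,fx=S,fy=S,interpolation=cv2.INTER_CUBIC); cv2.imwrite(f"pics/{c}5.png",im)
```

```text
(no output)
```

View pics/scene5.png

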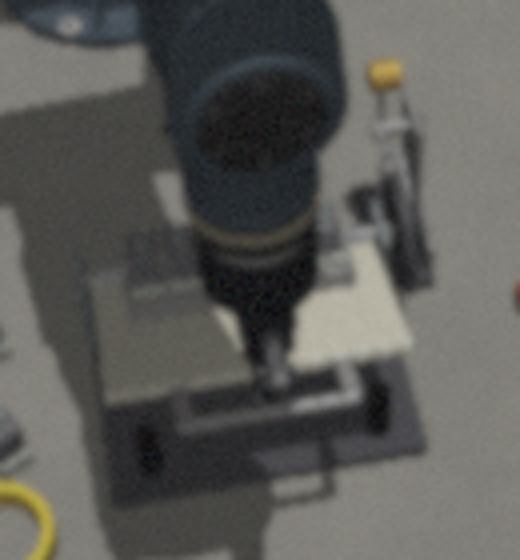

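View pics/wrist5.png

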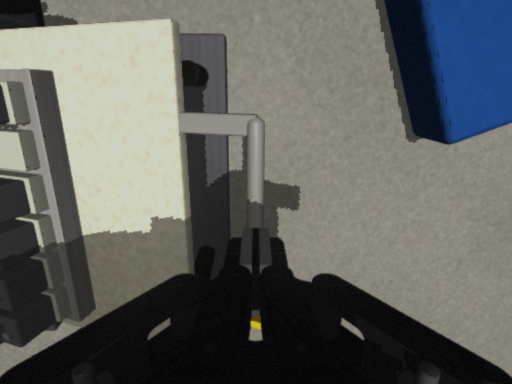

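View pics/top5.png

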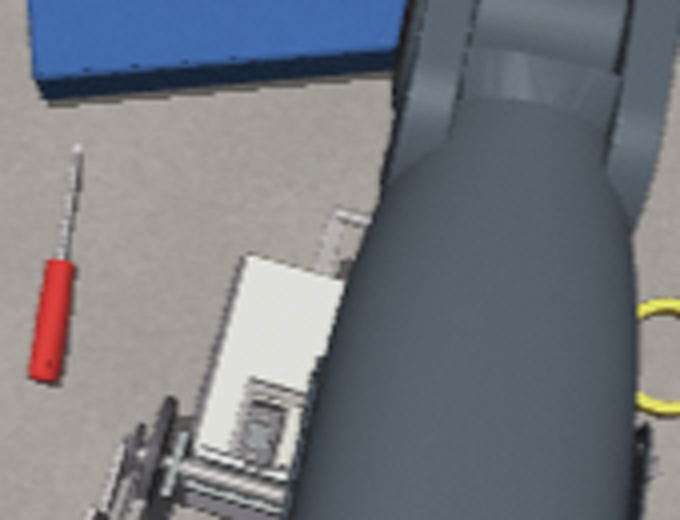

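The fingers closed above the bar. Scene zoom: fingertips at (275,390), bar below them at (275,408). So the bar is lower than I assumed and I should triangulate it properly.

Run:
```python
import cv2
a=cv2.imread("pics/scene0.png")[205:260,185:250]; b=cv2.imread("pics/top0.png")[145:205,230:335]
cv2.imwrite("pics/sz.png",cv2.resize(a,None,fx=10,fy=10,interpolation=cv2.INTER_CUBIC))
cv2.imwrite("pics/tz.png",cv2.resize(b,None,fx=7,fy=7,interpolation=cv2.INTER_CUBIC))
```

```text
(no output)
```

View pics/sz.png

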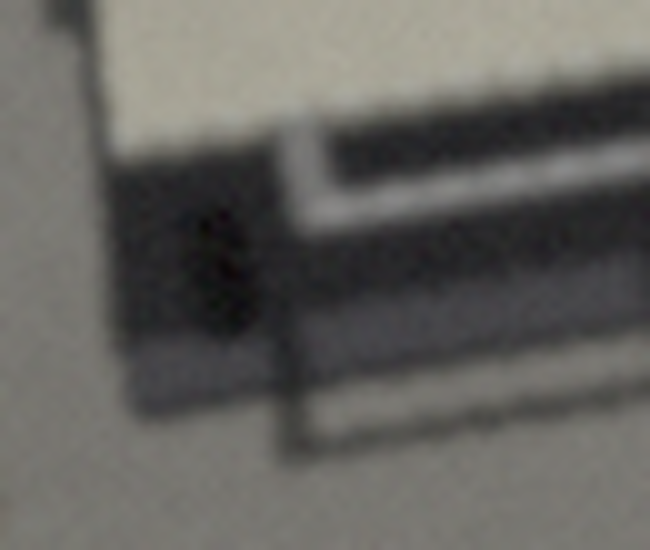

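View pics/tz.png

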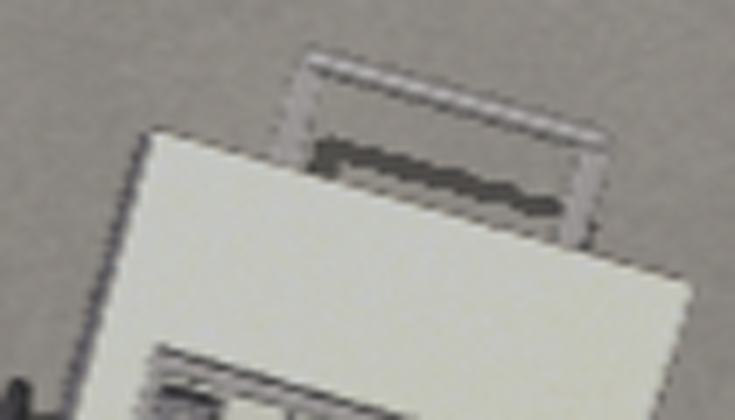

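Run:
```python
from rig import vision
from h import *
from scipy.optimize import least_squares
P={c:vision.read_camera(c) for c in("scene","top")}
obs={"scene":{"m":(215.9,225.9)},"top":{"m":(230+593/7-.5,145+138/7-.5),"p":(230+310/7-.5,145+63/7-.5)}}
f=lambda X:np.concatenate([proj(P["scene"],[X])[0]-obs["scene"]["m"],proj(P["top"],[X])[0]-obs["top"]["m"]])
r=least_squares(f,[640,-190,130]); print("bar -y end (arm centre)",r.x.round(1),r.fun.round(2))
for aa in (.17,.25,.335,.5):
    h,b,e,base,bd,ey=pts(460,-76,-.27,aa); print(aa,b.round(),e[1].round(),proj(P["scene"],[e[1]]).round(1),proj(P["top"],e).round(1))
print(obs)
# full fit incl. board corners
tc={"bdp":(230+150/7-.5,145+132/7-.5),"bdm":(230+690/7-.5,145+287/7-.5)}
sc={"bdm":(185+113/10-.5,205+158/10-.5)}
def g(v,off=60):
    h,b,e,base,bd,ey=pts(*v)
    n=np.cross(np.array([np.cos(v[2])*np.cos(v[3]),np.sin(v[2])*np.cos(v[3]),np.sin(v[3])]),ey)
    n=n if n[2]>0 else -n
    t=proj(P["top"],[b+off*ey,b-off*ey,bd[1],bd[2]]); s=proj(P["scene"],[b-off*ey,bd[2]])
    return np.concatenate([(t[0]-obs["top"]["p"]),(t[1]-obs["top"]["m"]),t[2]-tc["bdp"],t[3]-tc["bdm"],s[0]-obs["scene"]["m"],s[1]-sc["bdm"]])
r=least_squares(g,[460,-76,-.27,.335]); print(r.x.round(3),r.fun.round(1),pts(*r.x)[1])
```

```text
bar -y end (arm centre) [ 636.4 -185.5  139.3] [ 0.13 -0.    0.13  0.05]
0.17 [ 659. -131.  106.] [ 643. -189.  106.] [[216.9 234.7]] [[273.8 152.8]
 [313.7 164.1]]
0.25 [ 656. -130.  122.] [ 640. -188.  122.] [[216.2 230.6]] [[273.8 152.7]
 [314.3 164.2]]
0.335 [ 651. -129.  139.] [ 635. -187.  139.] [[215.4 225.8]] [[273.7 153.1]
 [314.8 164.7]]
0.5 [ 638. -125.  171.] [ 622. -183.  171.] [[213.7 215.2]] [[273.  155.4]
 [315.2 167.4]]
{'scene': {'m': (215.9, 225.9)}, 'top': {'m': (314.2142857142857, 164.21428571428572), 'p': (273.7857142857143, 153.5)}}
[ 4.59331e+02 -7.55280e+01 -2.67000e-01  3.23000e-01] [-0.5 -0.2  0.1  0.5 -0.1 -0.   0.1 -0.4 -0.1  0.3 -0.3 -0.3] [ 651.39124475 -128.05399701  136.73680996]
```

Run:
```python
from rig import vision,telemetry
from h import *
s=telemetry.state(); e=s["ee_pos"]
p=vision.read_camera("scene"); print("tcp",proj(p,[e,e+[0,0,19]]), "bar",proj(p,[pts(459.3,-75.5,-.267,.323)[1]]))
cv2.imwrite("pics/sz6.png",cv2.resize(p["pixels"][200:240,210:275],None,fx=10,fy=10,interpolation=cv2.INTER_CUBIC))
w=vision.read_camera("wrist"); print(proj(w,[e,e+[0,0,19]]).round(),s["opening"],s["wrist_force"])
cv2.imwrite("pics/w6.png",cv2.resize(w["pixels"][190:340,180:330],None,fx=4,fy=4,interpolation=cv2.INTER_CUBIC))
```

```text
tcp [[237.55503455 225.61602987]
 [237.25995547 221.91298738]] bar [[237.03435965 222.41638951]]
[[256. 217.]
 [256. 230.]] 0.0013099485792882819 [ 0.35714955  0.04290637 -0.27334663]
```

View pics/sz6.png

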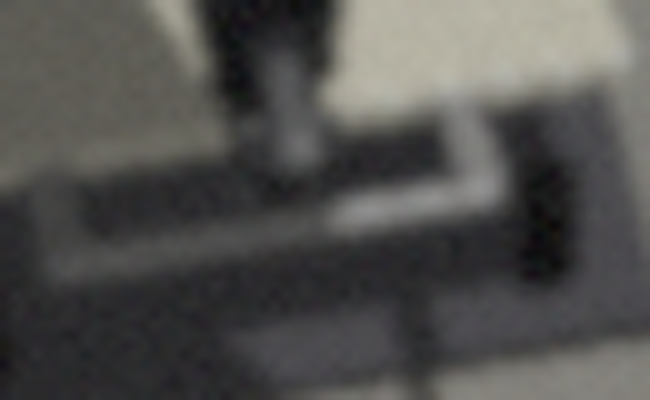

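View pics/w6.png

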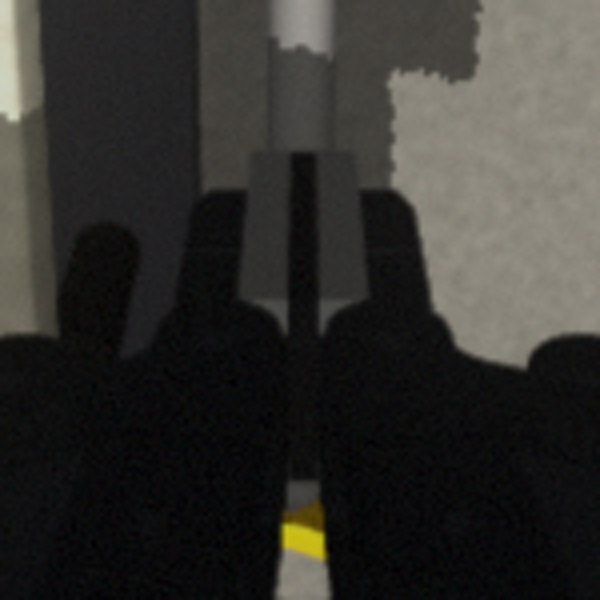

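Run:
```python
from rig import vision,telemetry
from h import *
from scipy.spatial.transform import Rotation as R
s=telemetry.state(); e=s["ee_pos"]; q=s["tool_rot"]; M=R.from_quat([q[1],q[2],q[3],q[0]]).as_matrix()
w=vision.read_camera("wrist"); p=vision.read_camera("scene")
rv=cv2.Rodrigues(np.array(w["rvec"],float))[0]; C=-rv.T@np.array(w["tvec"],float); print("cam in tool",(M.T@(C-e)).round(1),"fwd in tool",(M.T@rv[2]).round(3),"down",(M.T@rv[1]).round(3))
for d in (0,10,20,30,40,50):
  for yy in(-11,11):
    X=e+M@np.array([0,yy,-d]); print(d,yy,proj(w,[X]).round(0),proj(p,[X]).round(1))
```

```text
cam in tool [  -0.4  -79.4 -179.8] fwd in tool [0.001 0.305 0.952] down [ 0.     0.952 -0.305]
0 -11 [[256. 201.]] [[241.4 224.9]]
0 11 [[256. 232.]] [[233.7 226.3]]
10 -11 [[256. 207.]] [[241.2 222.9]]
10 11 [[256. 239.]] [[233.5 224.3]]
20 -11 [[256. 213.]] [[241.1 220.9]]
20 11 [[256. 247.]] [[233.3 222.3]]
30 -11 [[256. 221.]] [[240.9 218.8]]
30 11 [[256. 256.]] [[233.1 220.3]]
40 -11 [[256. 229.]] [[240.7 216.7]]
40 11 [[256. 266.]] [[232.9 218.2]]
50 -11 [[256. 238.]] [[240.6 214.6]]
50 11 [[256. 278.]] [[232.7 216.1]]
```

Two checks agree. In the wrist view the finger ends start at row 227, where 201 was expected. In the scene view they end at row ~219, where ~225 was expected. Both put the real fingertips about 35 mm short of the reported TCP, which explains closing above the bar. I'll reopen and descend in small steps, watching the force and the pictures.

```bash
python3 -m jog '[{"grip":150,"xyz":[0,0,0],"turn":0},{"grip":150,"xyz":[0,0,0],"turn":0},{"grip":150,"xyz":[0,0,0],"turn":0},{"grip":150,"xyz":[0,0,0],"turn":0},{"grip":150,"xyz":[0,0,0.4],"turn":0},{"grip":150,"xyz":[0,0,0.4],"turn":0},{"grip":150,"xyz":[0,0,0],"turn":0}]'; python3 rel.py 652 -128 85
python3 - <<'E'
from rig import vision,telemetry
from h import *
p=vision.read_camera("scene")
cv2.imwrite("pics/sz7.png",cv2.resize(p["pixels"][200:240,210:275],None,fx=10,fy=10,interpolation=cv2.INTER_CUBIC))
w=vision.read_camera("wrist"); 
cv2.imwrite("pics/w7.png",cv2.resize(w["pixels"][90:384,130:380],None,fx=2,fy=2,interpolation=cv2.INTER_CUBIC))
E
```

```text
t: 9.38
ee_pos: [652.9, -127.8, 100.0]
tool_rot: [-0.001, 0.991, -0.132, 0.01]
wrist_force: [1.0, -0.5, 0.1]
opening: 0.409
pos [ 652.9 -127.8  100. ] psi -0.264 turn needed 0.006 tilt [ 0.02  -0.001 -1.   ] f [ 0.98 -0.51  0.05] open 0.409 t 9.375
units tool now [-0.04  0.02  0.6 ]
units tool at yaw [-0.03  0.02  0.6 ]
wrist q [-0.195  0.502  0.148  1.197  0.003  1.641]
```

View pics/sz7.png

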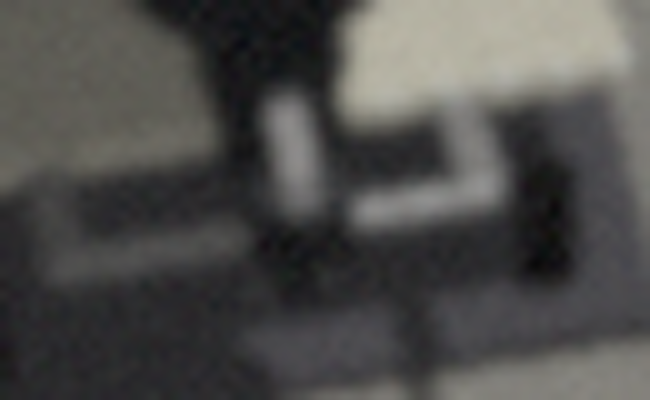

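View pics/w7.png

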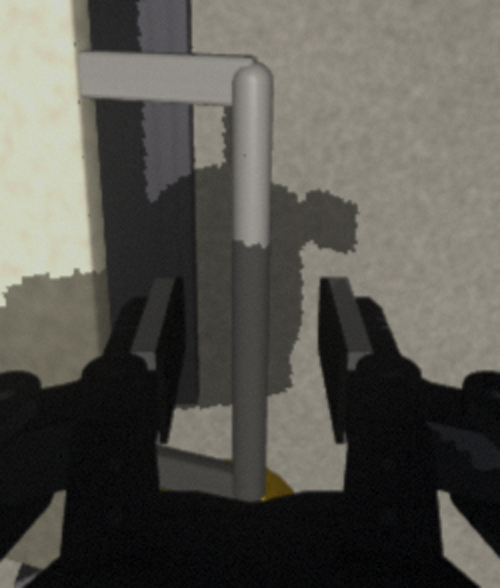

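Wrist view: the bar spans rows 120–335 and runs between the pads, whose tips are at row 230. From the pad spacing their depth is about 39 mm behind the TCP, so the tips are only level with the bar. I'll descend another 19 mm.

```bash
python3 -m jog '[{"grip":150,"xyz":[-0.03,0,0.3],"turn":0},{"grip":150,"xyz":[0,0,0.3],"turn":0},{"grip":150,"xyz":[0,0,0.1],"turn":0},{"grip":150,"xyz":[0,0,0],"turn":0}]'; python3 rel.py 652 -128 81
python3 - <<'E'
from rig import vision,telemetry
from h import *
w=vision.read_camera("wrist"); 
cv2.imwrite("pics/w8.png",cv2.resize(w["pixels"][90:384,130:380],None,fx=2,fy=2,interpolation=cv2.INTER_CUBIC))
E
```

```text
t: 9.98
ee_pos: [653.2, -127.8, 82.5]
tool_rot: [-0.001, 0.991, -0.132, 0.011]
wrist_force: [-1.0, -0.4, -0.3]
opening: 0.41
pos [ 653.2 -127.8   82.5] psi -0.265 turn needed 0.005 tilt [ 0.021 -0.002 -1.   ] f [-0.99 -0.43 -0.29] open 0.41 t 9.975
units tool now [-0.05  0.02  0.06]
units tool at yaw [-0.04  0.02  0.06]
wrist q [-0.194  0.511  0.117  1.155  0.003  1.641]
```

View pics/w8.png

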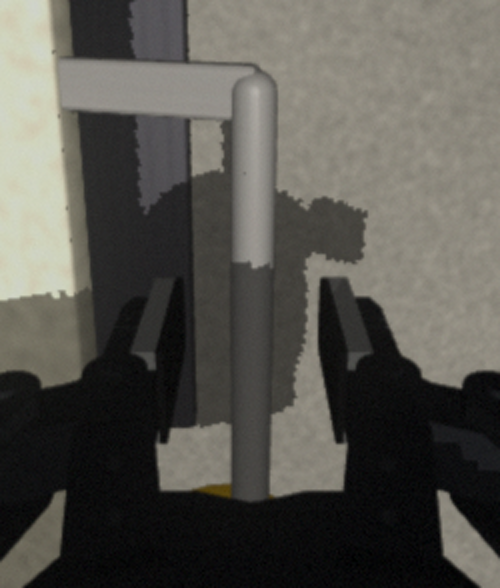

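The bar is centred at column 256 between the pads, with clear room to the board edge. Closing now.

```bash
python3 -m jog '[{"grip":255,"xyz":[0,0,0],"turn":0},{"grip":255,"xyz":[0,0,0],"turn":0},{"grip":255,"xyz":[0,0,0],"turn":0},{"grip":255,"xyz":[0,0,0],"turn":0},{"grip":255,"xyz":[0,0,0],"turn":0}]' 40; python3 rel.py 652 -128 81
python3 - <<'E'
from rig import vision,telemetry
from h import *
w=vision.read_camera("wrist"); 
cv2.imwrite("pics/w9.png",cv2.resize(w["pixels"][90:384,130:380],None,fx=2,fy=2,interpolation=cv2.INTER_CUBIC))
E
```

```text
t: 10.65
ee_pos: [653.3, -127.7, 83.0]
tool_rot: [-0.001, 0.991, -0.132, 0.011]
wrist_force: [-0.3, -0.2, -0.0]
opening: 0.095
pos [ 653.3 -127.7   83. ] psi -0.265 turn needed 0.005 tilt [ 0.022 -0.002 -1.   ] f [-0.28 -0.17 -0.04] open 0.095 t 10.65
units tool now [-0.05  0.02  0.08]
units tool at yaw [-0.05  0.02  0.08]
wrist q [-0.194  0.51   0.117  1.156  0.003  1.641]
```

View pics/w9.png

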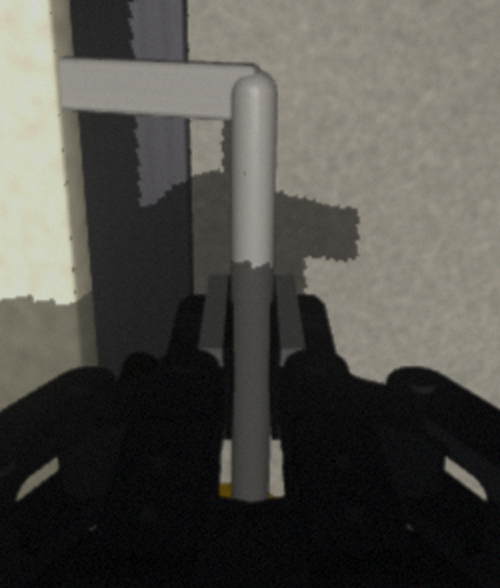

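Gripped: opening 0.095, about the 10 mm bar, with negligible force. I'll begin lifting along the arc in small steps, using a helper that estimates a from the TCP.

```bash
cat > arc.py <<'E'
import sys, numpy as np
from rig import telemetry
s=telemetry.state(); e=s["ee_pos"]; yaw=-.267
ex=np.array([np.cos(yaw),np.sin(yaw)])
A0=.330; ref=np.array([653.3,-127.7,83.0])
bx=(e[:2]-ref[:2])@ex+210*np.cos(A0); bz=e[2]-ref[2]+210*np.sin(A0)
print("a",round(float(np.arctan2(bz,bx)),3),"rad err",round(float(np.hypot(bx,bz)-210),2),"pos",e.round(1),"f",s["wrist_force"].round(1),"|f|",round(float(np.linalg.norm(s["wrist_force"])),1),"open",round(s["opening"],3),"t",round(s["t"],2))
f=s["wrist_force"]; a=np.arctan2(bz,bx); fx=f[:2]@ex
print("f tangential",round(float(-fx*np.sin(a)+f[2]*np.cos(a)),1),"radial",round(float(fx*np.cos(a)+f[2]*np.sin(a)),1))
if len(sys.argv)>2:
    t,n=float(sys.argv[1]),int(sys.argv[2]); q=s["tool_rot"]
    from scipy.spatial.transform import Rotation as R
    M=R.from_quat([q[1],q[2],q[3],q[0]]).as_matrix(); aa=np.linspace(a,t,n+1); rr=np.linspace(np.hypot(bx,bz),210,n+1)
    P=np.stack([ex[0]*rr*np.cos(aa),ex[1]*rr*np.cos(aa),rr*np.sin(aa)],1)
    for d,k in zip(np.diff(P,axis=0)@M/25,aa[1:]): print(round(k,3),d.round(3))
E
python3 -m jog '[{"grip":255,"xyz":[-0.08,0,-0.2],"turn":0},{"grip":255,"xyz":[-0.08,0,-0.23],"turn":0},{"grip":255,"xyz":[-0.09,0,-0.23],"turn":0}]'; python3 arc.py .67 12
```

```text
t: 11.08
ee_pos: [647.3, -126.0, 99.8]
tool_rot: [-0.001, 0.991, -0.132, 0.011]
wrist_force: [1.1, -0.1, -3.6]
opening: 0.097
a 0.415 rad err 0.35 pos [ 647.3 -126.    99.8] f [ 1.1 -0.1 -3.6] |f| 3.7 open 0.097 t 11.07
f tangential -3.7 radial -0.5
0.436 [-0.071 -0.001 -0.164]
0.458 [-0.075 -0.001 -0.162]
0.479 [-0.078 -0.001 -0.161]
0.5 [-0.081 -0.001 -0.159]
0.521 [-0.085 -0.001 -0.157]
0.543 [-0.088 -0.001 -0.155]
0.564 [-0.091 -0.001 -0.153]
0.585 [-0.095 -0.001 -0.151]
0.606 [-0.098 -0.001 -0.149]
0.628 [-0.101 -0.001 -0.147]
0.649 [-0.104 -0.001 -0.145]
0.67 [-0.107 -0.001 -0.143]
```

Lifting works as expected, at 3.7 N. Continuing to about 0.65.

```bash
python3 -m jog '[{"grip":255,"xyz":[-0.08,0,-0.17],"turn":0},{"grip":255,"xyz":[-0.08,0,-0.17],"turn":0},{"grip":255,"xyz":[-0.085,0,-0.17],"turn":0},{"grip":255,"xyz":[-0.085,0,-0.165],"turn":0},{"grip":255,"xyz":[-0.09,0,-0.16],"turn":0},{"grip":255,"xyz":[-0.09,0,-0.155],"turn":0}]'; python3 arc.py .67 6
```

```text
t: 11.82
ee_pos: [634.3, -122.4, 126.8]
tool_rot: [-0.001, 0.991, -0.132, 0.012]
wrist_force: [2.8, -1.1, -3.1]
opening: 0.097
a 0.559 rad err 1.08 pos [ 634.3 -122.4  126.8] f [ 2.8 -1.1 -3.1] |f| 4.3 open 0.097 t 11.82
f tangential -4.2 radial 0.9
0.577 [-0.087 -0.001 -0.13 ]
0.596 [-0.089 -0.001 -0.129]
0.614 [-0.092 -0.001 -0.127]
0.633 [-0.094 -0.001 -0.125]
0.651 [-0.096 -0.001 -0.123]
0.67 [-0.098 -0.001 -0.121]
```

```bash
python3 -m jog '[{"grip":255,"xyz":[-0.09,0,-0.13],"turn":0},{"grip":255,"xyz":[-0.092,0,-0.13],"turn":0},{"grip":255,"xyz":[-0.095,0,-0.128],"turn":0},{"grip":255,"xyz":[-0.095,0,-0.125],"turn":0},{"grip":255,"xyz":[-0.1,0,-0.125],"turn":0},{"grip":255,"xyz":[-0.1,0,-0.12],"turn":0}]'; python3 arc.py .72 6
```

```text
t: 12.58
ee_pos: [620.9, -118.6, 147.9]
tool_rot: [-0.001, 0.991, -0.132, 0.014]
wrist_force: [5.1, 0.0, -1.3]
opening: 0.096
a 0.678 rad err 1.87 pos [ 620.9 -118.6  147.9] f [ 5.1  0.  -1.3] |f| 5.2 open 0.096 t 12.57
f tangential -4.1 radial 3.0
0.685 [-0.046 -0.    -0.039]
0.692 [-0.046 -0.    -0.039]
0.699 [-0.046 -0.    -0.039]
0.706 [-0.046 -0.    -0.038]
0.713 [-0.047 -0.    -0.038]
0.72 [-0.047 -0.    -0.037]
```

```bash
python3 -m jog '[{"grip":255,"xyz":[-0.025,0,-0.043],"turn":0},{"grip":255,"xyz":[-0.025,0,-0.043],"turn":0},{"grip":255,"xyz":[-0.025,0,-0.043],"turn":0}]'; python3 arc.py; python3 -m jog '[{"grip":255,"xyz":[-0.026,0,-0.043],"turn":0},{"grip":255,"xyz":[-0.026,0,-0.043],"turn":0},{"grip":255,"xyz":[-0.026,0,-0.043],"turn":0}]'; python3 arc.py
```

```text
t: 12.95
ee_pos: [618.3, -117.9, 151.1]
tool_rot: [-0.001, 0.991, -0.132, 0.014]
wrist_force: [4.7, 0.6, -2.3]
opening: 0.102
a 0.698 rad err 1.89 pos [ 618.3 -117.9  151.1] f [ 4.7  0.6 -2.3] |f| 5.3 open 0.102 t 12.95
f tangential -4.5 radial 1.9
t: 13.32
ee_pos: [616.0, -117.3, 154.2]
tool_rot: [-0.001, 0.991, -0.132, 0.014]
wrist_force: [3.8, 1.1, -1.6]
opening: 0.097
a 0.717 rad err 2.06 pos [ 616.  -117.3  154.2] f [ 3.8  1.1 -1.6] |f| 4.3 open 0.097 t 13.32
f tangential -3.5 radial 1.5
```

Baseline is about -4 N tangential. Now I'll creep, with a force guard between short typed moves.

```bash
cat > guard.py <<'E'
# prints a and tangential force (3 readings not possible without time); exit 1 if too high
import sys, numpy as np
from rig import telemetry
s=telemetry.state(); e=s["ee_pos"]; yaw=-.267; ex=np.array([np.cos(yaw),np.sin(yaw)])
A0=.330; ref=np.array([653.3,-127.7,83.0])
bx=(e[:2]-ref[:2])@ex+210*np.cos(A0); bz=e[2]-ref[2]+210*np.sin(A0); a=np.arctan2(bz,bx)
f=s["wrist_force"]; fx=f[:2]@ex; ft=-fx*np.sin(a)+f[2]*np.cos(a)
print("a %.3f R%+.2f ft %.1f fr %.1f t %.2f open %.3f"%(a,np.hypot(bx,bz)-210,ft,fx*np.cos(a)+f[2]*np.sin(a),s["t"],s["opening"]))
sys.exit(1 if ft<-float(sys.argv[1]) else 0)
E
L=6.8
python3 -m jog '[{"grip":255,"xyz":[-0.0155,0,-0.024],"turn":0},{"grip":255,"xyz":[-0.0155,0,-0.024],"turn":0},{"grip":255,"xyz":[-0.0155,0,-0.024],"turn":0}]' >/dev/null; python3 guard.py $L &&
python3 -m jog '[{"grip":255,"xyz":[-0.0155,0,-0.024],"turn":0},{"grip":255,"xyz":[-0.0155,0,-0.024],"turn":0},{"grip":255,"xyz":[-0.0155,0,-0.024],"turn":0}]' >/dev/null; python3 guard.py $L &&
python3 -m jog '[{"grip":255,"xyz":[-0.016,0,-0.024],"turn":0},{"grip":255,"xyz":[-0.016,0,-0.024],"turn":0},{"grip":255,"xyz":[-0.016,0,-0.024],"turn":0}]' >/dev/null; python3 guard.py $L
```

```text
a 0.728 R+2.08 ft -2.9 fr 1.4 t 13.70 open 0.098
a 0.739 R+2.10 ft -3.9 fr 1.3 t 14.07 open 0.097
a 0.749 R+2.16 ft -4.5 fr 0.4 t 14.45 open 0.099
```

```bash
L=6.5
python3 -m jog '[{"grip":255,"xyz":[-0.0175,0,-0.024],"turn":0},{"grip":255,"xyz":[-0.0175,0,-0.024],"turn":0},{"grip":255,"xyz":[-0.0175,0,-0.024],"turn":0}]' >/dev/null; python3 guard.py $L || exit
python3 -m jog '[{"grip":255,"xyz":[-0.0175,0,-0.023],"turn":0},{"grip":255,"xyz":[-0.0175,0,-0.023],"turn":0},{"grip":255,"xyz":[-0.0175,0,-0.023],"turn":0}]' >/dev/null; python3 guard.py $L || exit
python3 -m jog '[{"grip":255,"xyz":[-0.018,0,-0.023],"turn":0},{"grip":255,"xyz":[-0.018,0,-0.023],"turn":0},{"grip":255,"xyz":[-0.018,0,-0.023],"turn":0}]' >/dev/null; python3 guard.py $L || exit
python3 -m jog '[{"grip":255,"xyz":[-0.018,0,-0.0225],"turn":0},{"grip":255,"xyz":[-0.018,0,-0.0225],"turn":0},{"grip":255,"xyz":[-0.018,0,-0.0225],"turn":0}]' >/dev/null; python3 guard.py $L || exit
python3 -m jog '[{"grip":255,"xyz":[-0.0185,0,-0.022],"turn":0},{"grip":255,"xyz":[-0.0185,0,-0.022],"turn":0},{"grip":255,"xyz":[-0.0185,0,-0.022],"turn":0}]' >/dev/null; python3 guard.py $L || exit
python3 -m jog '[{"grip":255,"xyz":[-0.0185,0,-0.022],"turn":0},{"grip":255,"xyz":[-0.0185,0,-0.022],"turn":0},{"grip":255,"xyz":[-0.0185,0,-0.022],"turn":0}]' >/dev/null; python3 guard.py $L || exit
```

```text
a 0.761 R+2.17 ft -3.7 fr -0.2 t 14.82 open 0.096
a 0.772 R+2.32 ft -3.4 fr 0.4 t 15.20 open 0.095
a 0.784 R+2.34 ft -2.9 fr -0.7 t 15.57 open 0.097
a 0.795 R+2.40 ft -3.0 fr -1.2 t 15.95 open 0.095
a 0.805 R+2.40 ft -3.9 fr -1.3 t 16.32 open 0.102
a 0.815 R+2.50 ft -4.7 fr -2.0 t 16.70 open 0.098
```

```bash
L=6.3
python3 -m jog '[{"grip":255,"xyz":[-0.023,0,-0.0195],"turn":0},{"grip":255,"xyz":[-0.023,0,-0.0195],"turn":0},{"grip":255,"xyz":[-0.023,0,-0.0195],"turn":0}]' >/dev/null; python3 guard.py $L || exit
python3 -m jog '[{"grip":255,"xyz":[-0.023,0,-0.0195],"turn":0},{"grip":255,"xyz":[-0.023,0,-0.0195],"turn":0},{"grip":255,"xyz":[-0.023,0,-0.0195],"turn":0}]' >/dev/null; python3 guard.py $L || exit
python3 -m jog '[{"grip":255,"xyz":[-0.023,0,-0.019],"turn":0},{"grip":255,"xyz":[-0.023,0,-0.019],"turn":0},{"grip":255,"xyz":[-0.023,0,-0.019],"turn":0}]' >/dev/null; python3 guard.py $L || exit
python3 -m jog '[{"grip":255,"xyz":[-0.0235,0,-0.019],"turn":0},{"grip":255,"xyz":[-0.0235,0,-0.019],"turn":0},{"grip":255,"xyz":[-0.0235,0,-0.019],"turn":0}]' >/dev/null; python3 guard.py $L || exit
python3 -m jog '[{"grip":255,"xyz":[-0.0235,0,-0.0185],"turn":0},{"grip":255,"xyz":[-0.0235,0,-0.0185],"turn":0},{"grip":255,"xyz":[-0.0235,0,-0.0185],"turn":0}]' >/dev/null; python3 guard.py $L || exit
python3 -m jog '[{"grip":255,"xyz":[-0.024,0,-0.018],"turn":0},{"grip":255,"xyz":[-0.024,0,-0.018],"turn":0},{"grip":255,"xyz":[-0.024,0,-0.018],"turn":0}]' >/dev/null; python3 guard.py $L || exit
```

```text
a 0.825 R+2.68 ft -6.8 fr -1.4 t 17.07 open 0.092
```

The force is rising (-6.8 N at 0.825), perhaps the stop. I'll confirm with tiny steps.

```bash
python3 -m jog '[{"grip":255,"xyz":[0,0,0],"turn":0}]' >/dev/null; python3 guard.py 9 || exit
python3 -m jog '[{"grip":255,"xyz":[-0.016,0,-0.013],"turn":0}]' >/dev/null; python3 guard.py 9 || exit
python3 -m jog '[{"grip":255,"xyz":[-0.016,0,-0.013],"turn":0}]' >/dev/null; python3 guard.py 9 || exit
```

```text
a 0.825 R+2.67 ft -6.4 fr -1.4 t 17.20 open 0.094
a 0.827 R+2.70 ft -6.5 fr -1.2 t 17.32 open 0.100
a 0.829 R+2.70 ft -6.4 fr -0.3 t 17.45 open 0.098
```

```bash
python3 -m jog '[{"grip":255,"xyz":[-0.02,0,-0.017],"turn":0}]' >/dev/null; python3 guard.py 9 || exit
python3 -m jog '[{"grip":255,"xyz":[-0.02,0,-0.017],"turn":0}]' >/dev/null; python3 guard.py 9 || exit
python3 -m jog '[{"grip":255,"xyz":[-0.02,0,-0.017],"turn":0}]' >/dev/null; python3 guard.py 9 || exit
python3 -m jog '[{"grip":255,"xyz":[0,0,0],"turn":0}]' >/dev/null; python3 guard.py 9 || exit
```

```text
a 0.831 R+2.77 ft -6.3 fr -1.8 t 17.57 open 0.100
a 0.833 R+2.75 ft -7.9 fr -1.6 t 17.70 open 0.103
a 0.835 R+2.78 ft -9.0 fr -1.3 t 17.82 open 0.100
a 0.835 R+2.75 ft -7.0 fr -0.7 t 17.95 open 0.097
```

```bash
python3 - <<'E'
from rig import vision
import cv2
p=vision.read_camera("scene"); a=p["pixels"][125:235,185:290]; b=cv2.imread("pics/scene0.png")[125:235,185:290]
import numpy as np
cv2.imwrite("pics/s10.png",cv2.resize(np.hstack([b,a]),None,fx=3.8,fy=5,interpolation=cv2.INTER_CUBIC))
E
python3 guard.py 9
```

```text
a 0.835 R+2.73 ft -7.1 fr -1.4 t 18.00 open 0.095
```

View pics/s10.png

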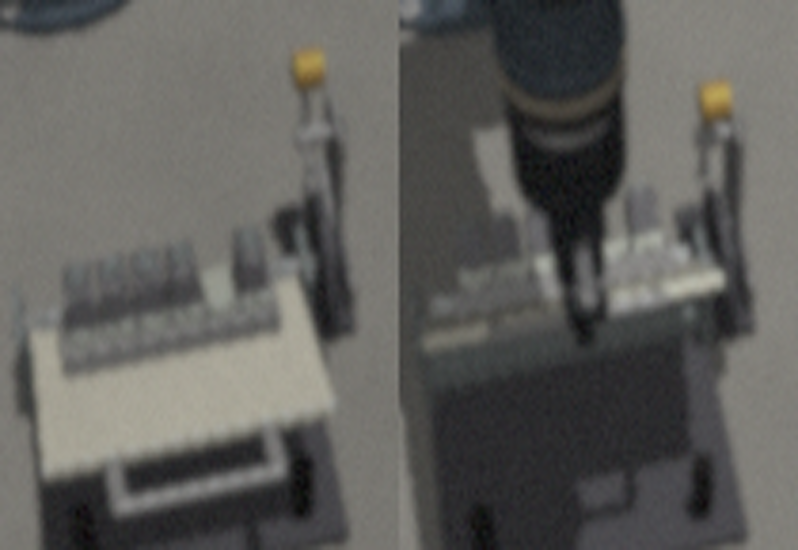

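The brass weight has tumbled: in the side-by-side it was at (310,68) and is now at about (317,98). Tangential load peaked at 9 N and sits at 7 N, against a baseline of about 4 N. The stop is met and the pawl is out, so I'll lower gently with checks.

```bash
sed -i 's/,210,n+1)/,float(sys.argv[3]) if len(sys.argv)>3 else 210,n+1)/' arc.py; python3 arc.py .57 12 211.1
```

```text
a 0.835 rad err 2.73 pos [ 599.5 -112.7  172.6] f [ 4.9  1.6 -5.8] |f| 7.8 open 0.095 t 18.0
f tangential -7.1 radial -1.4
0.813 [0.13  0.001 0.135]
0.79 [0.127 0.001 0.138]
0.768 [0.124 0.001 0.14 ]
0.746 [0.121 0.001 0.143]
0.724 [0.118 0.001 0.145]
0.702 [0.114 0.001 0.148]
0.68 [0.111 0.001 0.15 ]
0.658 [0.108 0.001 0.153]
0.636 [0.104 0.001 0.155]
0.614 [0.101 0.001 0.157]
0.592 [0.097 0.001 0.159]
0.57 [0.094 0.001 0.161]
```

```bash
python3 -m jog '[{"grip":255,"xyz":[0.1,0,0.1],"turn":0},{"grip":255,"xyz":[0.127,0,0.138],"turn":0},{"grip":255,"xyz":[0.124,0,0.14],"turn":0},{"grip":255,"xyz":[0.12,0,0.143],"turn":0},{"grip":255,"xyz":[0.118,0,0.145],"turn":0},{"grip":255,"xyz":[0.114,0,0.148],"turn":0}]'; python3 guard.py 9; python3 -m jog '[{"grip":255,"xyz":[0.11,0,0.15],"turn":0},{"grip":255,"xyz":[0.108,0,0.153],"turn":0},{"grip":255,"xyz":[0.104,0,0.155],"turn":0},{"grip":255,"xyz":[0.1,0,0.157],"turn":0}]'; python3 arc.py .4 12 210.3
python3 - <<'E'
from rig import vision
import cv2
p=vision.read_camera("scene"); a=p["pixels"][125:235,185:290]
cv2.imwrite("pics/s11.png",cv2.resize(a,None,fx=5,fy=5,interpolation=cv2.INTER_CUBIC))
E
```

```text
t: 18.75
ee_pos: [617.5, -117.7, 152.5]
tool_rot: [-0.001, 0.991, -0.132, 0.013]
wrist_force: [0.3, 0.7, -0.4]
opening: 0.098
a 0.706 R+2.11 ft -0.4 fr -0.2 t 18.75 open 0.098
t: 19.25
ee_pos: [628.9, -120.9, 136.2]
tool_rot: [-0.001, 0.991, -0.132, 0.013]
wrist_force: [2.0, -0.1, 0.6]
opening: 0.098
a 0.611 rad err 1.55 pos [ 628.9 -120.9  136.2] f [ 2.  -0.1  0.6] |f| 2.0 open 0.098 t 19.25
f tangential -0.6 radial 1.9
0.593 [0.077 0.001 0.127]
0.576 [0.075 0.001 0.128]
0.558 [0.073 0.001 0.129]
0.54 [0.071 0.001 0.13 ]
0.523 [0.068 0.001 0.132]
0.505 [0.066 0.001 0.133]
0.488 [0.063 0.001 0.134]
0.47 [0.061 0.001 0.135]
0.453 [0.059 0.001 0.136]
0.435 [0.056 0.001 0.137]
0.418 [0.054 0.001 0.138]
0.4 [0.051 0.001 0.139]
```

View pics/s11.png

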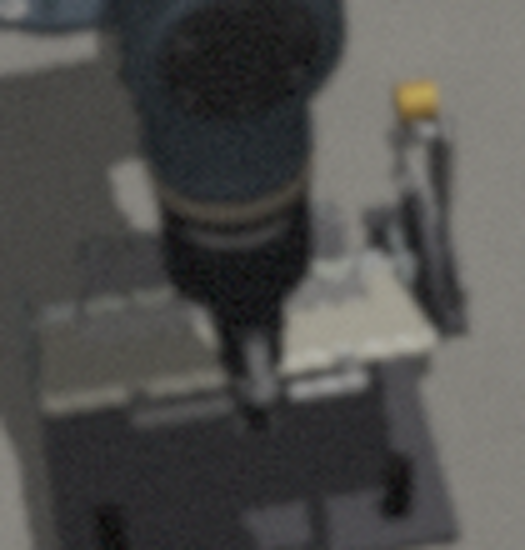

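The brass weight stays tilted out at (418,100). Passing the top notch slowly.

```bash
cat > g2.py <<'E'
import subprocess,sys,re
o=subprocess.run(["python3","guard.py","99"],capture_output=True,text=True).stdout; print(o,end="")
sys.exit(1 if float(re.search(r"ft (\S+)",o)[1])>float(sys.argv[1]) else 0)
E
python3 -m jog '[{"grip":255,"xyz":[0.077,0,0.127],"turn":0},{"grip":255,"xyz":[0.075,0,0.128],"turn":0},{"grip":255,"xyz":[0.073,0,0.129],"turn":0},{"grip":255,"xyz":[0.071,0,0.13],"turn":0}]'>/dev/null; python3 g2.py 3 || exit
python3 -m jog '[{"grip":255,"xyz":[0.04,0,0.08],"turn":0},{"grip":255,"xyz":[0.04,0,0.08],"turn":0}]'>/dev/null; python3 g2.py 3 || exit
python3 -m jog '[{"grip":255,"xyz":[0.04,0,0.08],"turn":0},{"grip":255,"xyz":[0.038,0,0.08],"turn":0}]'>/dev/null; python3 g2.py 3 || exit
python3 -m jog '[{"grip":255,"xyz":[0.038,0,0.08],"turn":0},{"grip":255,"xyz":[0.038,0,0.08],"turn":0}]'>/dev/null; python3 g2.py 3 || exit
python3 -m jog '[{"grip":255,"xyz":[0.036,0,0.08],"turn":0},{"grip":255,"xyz":[0.036,0,0.08],"turn":0}]'>/dev/null; python3 g2.py 3 || exit
python3 arc.py .2 14 210
```

```text
a 0.533 R+1.14 ft -0.7 fr 1.1 t 19.80 open 0.096
a 0.510 R+0.95 ft -1.7 fr 1.8 t 20.05 open 0.097
a 0.488 R+0.89 ft -0.7 fr 2.2 t 20.30 open 0.097
a 0.465 R+0.78 ft -1.2 fr 1.7 t 20.55 open 0.106
a 0.443 R+0.65 ft -2.1 fr 2.6 t 20.80 open 0.097
a 0.443 rad err 0.65 pos [ 645.2 -125.4  105.3] f [ 3.3 -0.2 -0.8] |f| 3.4 open 0.097 t 20.8
f tangential -2.1 radial 2.6
0.426 [0.057 0.001 0.135]
0.409 [0.054 0.001 0.136]
0.391 [0.052 0.001 0.137]
0.374 [0.049 0.001 0.138]
0.356 [0.047 0.001 0.139]
0.339 [0.045 0.001 0.139]
0.322 [0.042 0.001 0.14 ]
0.304 [0.04  0.001 0.141]
0.287 [0.037 0.001 0.141]
0.27 [0.035 0.001 0.142]
0.252 [0.032 0.001 0.142]
0.235 [0.03  0.001 0.143]
0.217 [0.027 0.001 0.143]
0.2 [0.025 0.001 0.144]
```

Past the top notch freely. Continuing past the middle one.

```bash
python3 -m jog '[{"grip":255,"xyz":[0.06,0,0.135],"turn":0},{"grip":255,"xyz":[0.057,0,0.136],"turn":0},{"grip":255,"xyz":[0.055,0,0.137],"turn":0},{"grip":255,"xyz":[0.05,0,0.138],"turn":0}]'>/dev/null; python3 g2.py 3 || exit
python3 -m jog '[{"grip":255,"xyz":[0.028,0,0.08],"turn":0},{"grip":255,"xyz":[0.028,0,0.08],"turn":0}]'>/dev/null; python3 g2.py 3 || exit
python3 -m jog '[{"grip":255,"xyz":[0.026,0,0.08],"turn":0},{"grip":255,"xyz":[0.026,0,0.08],"turn":0}]'>/dev/null; python3 g2.py 3 || exit
python3 -m jog '[{"grip":255,"xyz":[0.024,0,0.08],"turn":0},{"grip":255,"xyz":[0.024,0,0.08],"turn":0}]'>/dev/null; python3 g2.py 3 || exit
python3 -m jog '[{"grip":255,"xyz":[0.036,0,0.14],"turn":0},{"grip":255,"xyz":[0.034,0,0.14],"turn":0},{"grip":255,"xyz":[0.032,0,0.14],"turn":0}]'>/dev/null; python3 g2.py 3 || exit
python3 arc.py 0 12 210
```

```text
a 0.368 R+0.32 ft -1.7 fr 1.4 t 21.30 open 0.096
a 0.345 R+0.18 ft -0.8 fr 1.1 t 21.55 open 0.096
a 0.324 R+0.15 ft -1.3 fr 1.5 t 21.80 open 0.095
a 0.303 R+0.22 ft -1.6 fr 1.4 t 22.05 open 0.100
a 0.248 R-0.01 ft -0.4 fr 1.2 t 22.43 open 0.095
a 0.248 rad err -0.01 pos [ 658.  -129.1   66.5] f [ 1.3  0.1 -0.1] |f| 1.3 open 0.095 t 22.43
f tangential -0.4 radial 1.2
0.228 [0.037 0.001 0.17 ]
0.207 [0.033 0.001 0.171]
0.186 [0.03  0.001 0.171]
0.165 [0.026 0.001 0.172]
0.145 [0.023 0.001 0.172]
0.124 [0.019 0.001 0.173]
0.103 [0.016 0.001 0.173]
0.083 [0.012 0.001 0.173]
0.062 [0.008 0.001 0.174]
0.041 [0.005 0.001 0.174]
0.021 [0.001 0.001 0.174]
0.0 [-0.002  0.001  0.174]
```

```bash
python3 -m jog '[{"grip":255,"xyz":[0.035,0,0.13],"turn":0},{"grip":255,"xyz":[0.032,0,0.13],"turn":0},{"grip":255,"xyz":[0.03,0,0.12],"turn":0}]'>/dev/null; python3 g2.py 3 || exit
python3 -m jog '[{"grip":255,"xyz":[0.014,0,0.08],"turn":0},{"grip":255,"xyz":[0.014,0,0.08],"turn":0}]'>/dev/null; python3 g2.py 3 || exit
python3 -m jog '[{"grip":255,"xyz":[0.012,0,0.08],"turn":0},{"grip":255,"xyz":[0.012,0,0.08],"turn":0}]'>/dev/null; python3 g2.py 3 || exit
python3 -m jog '[{"grip":255,"xyz":[0.016,0,0.12],"turn":0},{"grip":255,"xyz":[0.014,0,0.12],"turn":0}]'>/dev/null; python3 g2.py 3 || exit
python3 -m jog '[{"grip":255,"xyz":[0.01,0,0.1],"turn":0},{"grip":255,"xyz":[0.008,0,0.1],"turn":0}]'>/dev/null; python3 g2.py 3 || exit
python3 -m jog '[{"grip":255,"xyz":[0.006,0,0.08],"turn":0},{"grip":255,"xyz":[0.004,0,0.08],"turn":0}]'>/dev/null; python3 g2.py 3 || exit
```

```text
a 0.197 R-0.12 ft -2.1 fr -0.4 t 22.80 open 0.098
a 0.175 R-0.25 ft -2.0 fr 0.3 t 23.05 open 0.096
a 0.155 R-0.17 ft -2.7 fr -0.2 t 23.30 open 0.096
a 0.124 R-0.35 ft -2.2 fr 0.7 t 23.55 open 0.095
a 0.098 R-0.44 ft -0.8 fr 0.6 t 23.80 open 0.095
a 0.077 R-0.49 ft -2.5 fr -0.1 t 24.05 open 0.095
```

```bash
python3 -m jog '[{"grip":255,"xyz":[0.006,0,0.08],"turn":0},{"grip":255,"xyz":[0.006,0,0.08],"turn":0}]'>/dev/null; python3 g2.py 2.5 || exit
python3 -m jog '[{"grip":255,"xyz":[0.004,0,0.07],"turn":0},{"grip":255,"xyz":[0.004,0,0.07],"turn":0}]'>/dev/null; python3 g2.py 2.5 || exit
python3 -m jog '[{"grip":255,"xyz":[0.002,0,0.06],"turn":0},{"grip":255,"xyz":[0.002,0,0.06],"turn":0}]'>/dev/null; python3 g2.py 2.5 || exit
python3 -m jog '[{"grip":255,"xyz":[0,0,0.04],"turn":0},{"grip":255,"xyz":[0,0,0.04],"turn":0}]'>/dev/null; python3 g2.py 2.5 || exit
python3 -m jog '[{"grip":255,"xyz":[0,0,0.04],"turn":0},{"grip":255,"xyz":[0,0,0.04],"turn":0}]'>/dev/null; python3 g2.py 2.5 || exit
python3 -m jog '[{"grip":255,"xyz":[0,0,0.04],"turn":0}]'>/dev/null; python3 g2.py 2.5 || exit
```

```text
a 0.056 R-0.56 ft -1.7 fr 1.0 t 24.30 open 0.098
a 0.038 R-0.71 ft -2.0 fr -0.2 t 24.55 open 0.100
a 0.023 R-0.73 ft -2.7 fr 0.4 t 24.80 open 0.094
a 0.019 R-0.65 ft 10.0 fr -4.8 t 25.05 open 0.098
```

Hard contact (10 N) at a nominal a of about 0.019. I'll relax and check visually whether this is flat on the feet.

```bash
python3 -m jog '[{"grip":255,"xyz":[0,0,0],"turn":0}]'>/dev/null; python3 g2.py 2.5
python3 - <<'E'
from rig import vision,nets,telemetry
from h import *
p=vision.read_camera("scene"); x0,y0=185,125
im=cv2.resize(p["pixels"][y0:y0+125,x0:x0+105],None,fx=4.6,fy=4.6,interpolation=cv2.INTER_CUBIC)
im2=im.copy()
for aa,col in((0,(0,0,255)),(.03,(255,0,0))):
    h,b,e,base,bd,ey=pts(459.3,-75.5,-.267,aa); f=lambda q:((proj(p,q)-[x0,y0]+.5)*4.6).astype(int)
    cv2.polylines(im2,[f(e)],False,col,1); cv2.polylines(im2,[f(bd)],True,col,1)
cv2.imwrite("pics/s12.png",im); cv2.imwrite("pics/s12o.png",im2)
w=vision.read_camera("wrist"); cv2.imwrite("pics/w12.png",w["pixels"])
for q in("bar_mid",): print(nets.mark_of(w,q)[:1],nets.mark_of(p,q)[:1])
E
```

```text
a 0.020 R-0.68 ft -2.4 fr -0.3 t 25.18 open 0.097
[{'xyz': [668.8, -134.7, 68.1], 'conf': 0.91}] [{'xyz': [661.4, -132.2, 66.9], 'conf': 0.58}]
```

View pics/s12.png

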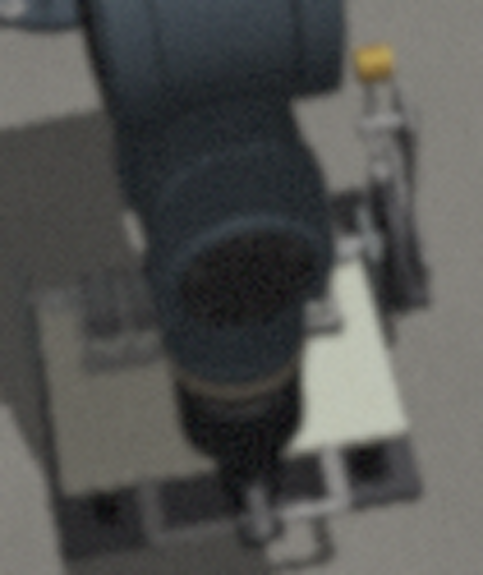

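View pics/s12o.png

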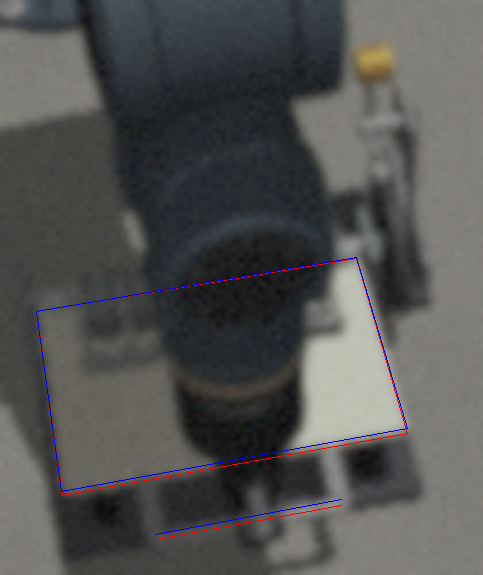

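View pics/w12.png

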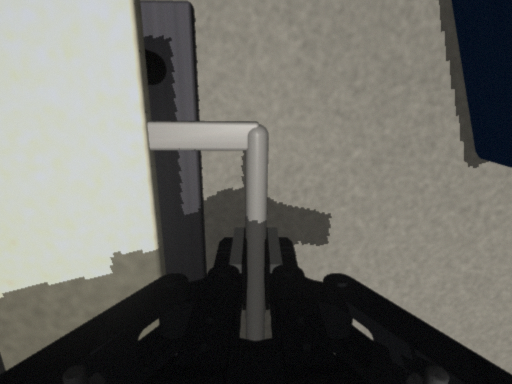

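The board is flat: its edge (62,493)-(405,432) matches the a=0 overlay, the nets put the bar at z≈67–68, and the brass weight is back at its original spot (pawl in). Raising to about 0.24, just past the lowest notch's drop-in at 0.20.

```bash
python3 arc.py .25 12 210
```

```text
a 0.019 rad err -0.71 pos [ 663.5 -130.6   19. ] f [-2.6 -0.8  2. ] |f| 3.4 open 0.1 t 25.38
f tangential 2.0 radial -2.3
0.039 [ 0.001 -0.001 -0.161]
0.058 [-0.002 -0.001 -0.161]
0.077 [-0.005 -0.001 -0.161]
0.096 [-0.008 -0.001 -0.161]
0.115 [-0.011 -0.001 -0.161]
0.135 [-0.014 -0.001 -0.161]
0.154 [-0.017 -0.001 -0.16 ]
0.173 [-0.02  -0.001 -0.16 ]
0.192 [-0.024 -0.001 -0.16 ]
0.212 [-0.027 -0.001 -0.159]
0.231 [-0.03  -0.001 -0.159]
0.25 [-0.033 -0.001 -0.158]
```

```bash
python3 -m jog '[{"grip":255,"xyz":[0,0,-0.12],"turn":0},{"grip":255,"xyz":[-0.002,0,-0.16],"turn":0},{"grip":255,"xyz":[-0.005,0,-0.16],"turn":0},{"grip":255,"xyz":[-0.008,0,-0.16],"turn":0},{"grip":255,"xyz":[-0.012,0,-0.16],"turn":0},{"grip":255,"xyz":[-0.015,0,-0.16],"turn":0}]'>/dev/null; python3 guard.py 8 || exit;  python3 -m jog '[{"grip":255,"xyz":[-0.018,0,-0.16],"turn":0},{"grip":255,"xyz":[-0.02,0,-0.16],"turn":0},{"grip":255,"xyz":[-0.024,0,-0.16],"turn":0},{"grip":255,"xyz":[-0.027,0,-0.16],"turn":0},{"grip":255,"xyz":[-0.03,0,-0.16],"turn":0}]'>/dev/null; python3 guard.py 8;  python3 arc.py .25 3 210
```

```text
a 0.131 R-0.22 ft -4.3 fr 1.0 t 26.12 open 0.098
a 0.235 R+0.40 ft -4.7 fr -0.3 t 26.75 open 0.098
a 0.235 rad err 0.4 pos [ 659.  -129.3   63.9] f [ 0.7 -0.4 -4.7] |f| 4.7 open 0.098 t 26.75
f tangential -4.7 radial -0.3
0.24 [-0.014 -0.    -0.04 ]
0.245 [-0.014 -0.    -0.04 ]
0.25 [-0.015 -0.    -0.04 ]
```

```bash
python3 -m jog '[{"grip":255,"xyz":[-0.018,0,-0.08],"turn":0},{"grip":255,"xyz":[-0.018,0,-0.08],"turn":0},{"grip":255,"xyz":[-0.018,0,-0.07],"turn":0}]'>/dev/null; python3 guard.py 8
python3 - <<'E'
from rig import vision,nets
from h import *
p=vision.read_camera("scene"); w=vision.read_camera("wrist")
print(nets.mark_of(w,"bar_mid")[:1],nets.mark_of(p,"bar_mid")[:1])
cv2.imwrite("pics/s13.png",cv2.resize(p["pixels"][125:250,185:290],None,fx=4.6,fy=4.6,interpolation=cv2.INTER_CUBIC))
E
```

```text
a 0.266 R+0.56 ft -3.7 fr -0.3 t 27.12 open 0.100
[{'xyz': [661.7, -130.5, 121.1], 'conf': 0.95}] [{'xyz': [656.0, -132.2, 115.8], 'conf': 0.97}]
```

View pics/s13.png

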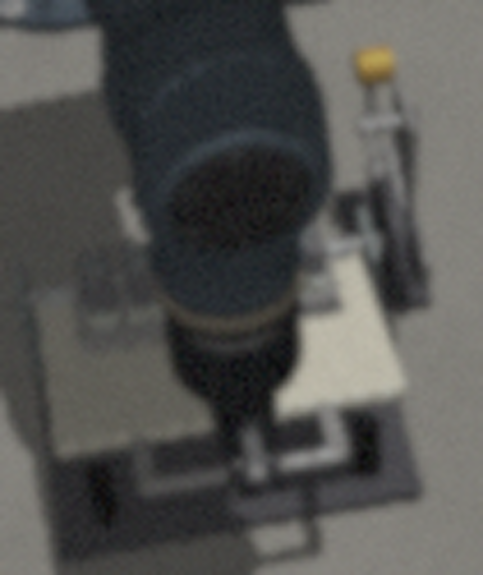

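The bar is at z≈119 (a≈0.235), between the drop-in of the lowest notch and the next notch, with the pawl in. Lowering gently onto it.

```bash
python3 -m jog '[{"grip":255,"xyz":[0.02,0,0.08],"turn":0},{"grip":255,"xyz":[0.018,0,0.08],"turn":0},{"grip":255,"xyz":[0.016,0,0.08],"turn":0},{"grip":255,"xyz":[0.014,0,0.08],"turn":0}]'>/dev/null; python3 g2.py 1 || exit
python3 -m jog '[{"grip":255,"xyz":[0.006,0,0.04],"turn":0},{"grip":255,"xyz":[0.006,0,0.04],"turn":0}]'>/dev/null; python3 g2.py 1 || exit
for i in 1; do :; done
python3 -m jog '[{"grip":255,"xyz":[0.005,0,0.025],"turn":0}]'>/dev/null; python3 g2.py 1 || exit
python3 -m jog '[{"grip":255,"xyz":[0.005,0,0.025],"turn":0}]'>/dev/null; python3 g2.py 1 || exit
python3 -m jog '[{"grip":255,"xyz":[0.005,0,0.025],"turn":0}]'>/dev/null; python3 g2.py 1 || exit
python3 -m jog '[{"grip":255,"xyz":[0.005,0,0.025],"turn":0}]'>/dev/null; python3 g2.py 1 || exit
python3 -m jog '[{"grip":255,"xyz":[0.005,0,0.025],"turn":0}]'>/dev/null; python3 g2.py 1 || exit
```

```text
a 0.224 R+0.37 ft -1.8 fr 0.6 t 27.82 open 0.095
a 0.213 R+0.30 ft -2.2 fr 0.4 t 28.07 open 0.096
a 0.210 R+0.25 ft -2.4 fr -0.0 t 28.20 open 0.097
a 0.207 R+0.21 ft -1.8 fr 0.7 t 28.32 open 0.098
a 0.204 R+0.20 ft -2.1 fr 0.6 t 28.45 open 0.098
a 0.201 R+0.18 ft -1.8 fr 0.4 t 28.57 open 0.097
a 0.198 R+0.17 ft -2.3 fr 0.4 t 28.70 open 0.100
```

```bash
python3 -m jog '[{"grip":255,"xyz":[0.004,0,0.022],"turn":0}]'>/dev/null; python3 g2.py 0.5 || exit
python3 -m jog '[{"grip":255,"xyz":[0.004,0,0.022],"turn":0}]'>/dev/null; python3 g2.py 0.5 || exit
python3 -m jog '[{"grip":255,"xyz":[0.004,0,0.022],"turn":0}]'>/dev/null; python3 g2.py 0.5 || exit
python3 -m jog '[{"grip":255,"xyz":[0.004,0,0.022],"turn":0}]'>/dev/null; python3 g2.py 0.5 || exit
python3 -m jog '[{"grip":255,"xyz":[0.004,0,0.022],"turn":0}]'>/dev/null; python3 g2.py 0.5 || exit
python3 -m jog '[{"grip":255,"xyz":[0.004,0,0.022],"turn":0}]'>/dev/null; python3 g2.py 0.5 || exit
python3 -m jog '[{"grip":255,"xyz":[0.004,0,0.022],"turn":0}]'>/dev/null; python3 g2.py 0.5 || exit
```

```text
a 0.195 R+0.15 ft -1.5 fr 1.2 t 28.82 open 0.096
a 0.192 R+0.15 ft -1.2 fr 0.5 t 28.95 open 0.095
a 0.189 R+0.12 ft -0.4 fr -0.9 t 29.07 open 0.095
a 0.187 R+0.13 ft -0.4 fr 0.2 t 29.20 open 0.096
a 0.185 R+0.09 ft 0.3 fr -0.1 t 29.32 open 0.097
a 0.182 R+0.06 ft -0.1 fr -0.7 t 29.45 open 0.094
a 0.180 R+0.05 ft 1.0 fr -0.9 t 29.57 open 0.097
```

```bash
python3 -m jog '[{"grip":255,"xyz":[0.003,0,0.02],"turn":0}]'>/dev/null; python3 g2.py 3.5 || exit
python3 -m jog '[{"grip":255,"xyz":[0.003,0,0.02],"turn":0}]'>/dev/null; python3 g2.py 3.5 || exit
python3 -m jog '[{"grip":255,"xyz":[0,0,0],"turn":0}]'>/dev/null; python3 g2.py 3.5
```

```text
a 0.178 R+0.07 ft 1.3 fr -1.1 t 29.70 open 0.097
a 0.176 R+0.06 ft 1.8 fr -0.9 t 29.82 open 0.097
a 0.177 R+0.03 ft 1.0 fr -1.6 t 29.95 open 0.097
```

```bash
python3 - <<'E'
from rig import vision,nets
from h import *
p=vision.read_camera("scene"); w=vision.read_camera("wrist"); x0,y0=185,125
print(nets.mark_of(w,"bar_mid")[:1],nets.mark_of(p,"bar_mid")[:1])
im=cv2.resize(p["pixels"][y0:y0+125,x0:x0+105],None,fx=4.6,fy=4.6,interpolation=cv2.INTER_CUBIC)
h,b,e,base,bd,ey=pts(459.3,-75.5,-.267,.17); f=lambda q:((proj(p,q)-[x0,y0]+.5)*4.6).astype(int)
cv2.polylines(im,[f(e)],False,(0,0,255),1); cv2.polylines(im,[f(bd)],True,(0,0,255),1)
cv2.imwrite("pics/s14.png",im); print(f(e))
cv2.imwrite("pics/w14.png",w["pixels"])
print(proj(w,e))
E
python3 g2.py 9
```

```text
[{'xyz': [664.5, -130.8, 102.6], 'conf': 0.92}] [{'xyz': [659.3, -133.4, 94.6], 'conf': 0.93}]
[[340 471]
 [150 505]]
[[254.16871817 138.07665848]
 [253.81126032 361.01198874]]
a 0.177 R+0.06 ft 2.2 fr -0.3 t 30.15 open 0.098
```

View pics/s14.png

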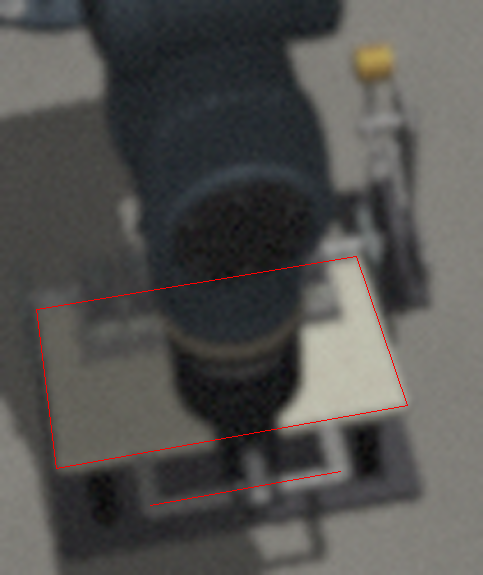

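View pics/w14.png

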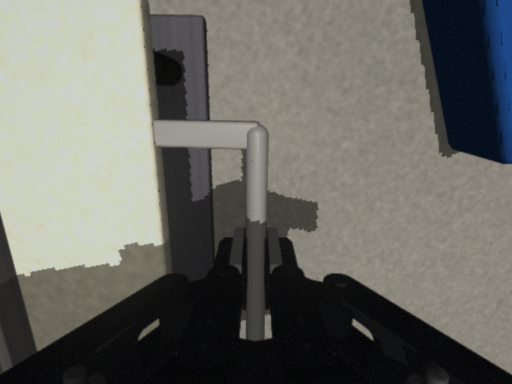

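The board edge fits a = 0.17, and the pawl holds against 1–2 N of downward feel, so it is supported. Releasing gently and withdrawing straight up.

```bash
python3 -m jog '[{"grip":255,"xyz":[0,0,-0.01],"turn":0},{"grip":225,"xyz":[0,0,0],"turn":0},{"grip":200,"xyz":[0,0,0],"turn":0},{"grip":165,"xyz":[0,0,0],"turn":0},{"grip":155,"xyz":[0,0,0],"turn":0},{"grip":155,"xyz":[0,0,0],"turn":0},{"grip":155,"xyz":[0,0,0],"turn":0}]'
python3 - <<'E'
from rig import vision
import cv2
w=vision.read_camera("wrist"); cv2.imwrite("pics/w15.png",w["pixels"])
E
```

```text
t: 31.02
ee_pos: [661.8, -129.9, 52.1]
tool_rot: [-0.001, 0.991, -0.132, 0.012]
wrist_force: [0.1, -0.4, 0.5]
opening: 0.39
```

View pics/w15.png

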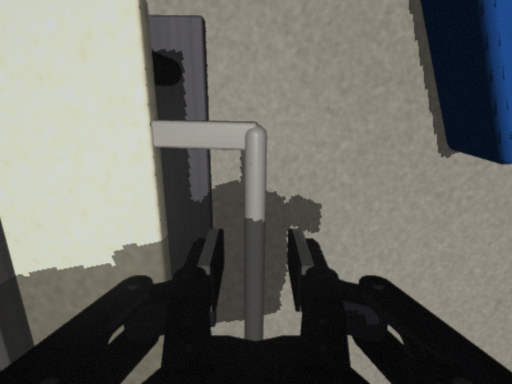

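The fingers are clear on both sides of the bar (column 254) and the board stayed put. Moving straight up.

```bash
python3 -m jog '[{"grip":155,"xyz":[0,0,-0.5],"turn":0},{"grip":155,"xyz":[0,0,-1],"turn":0},{"grip":155,"xyz":[0,0,-1],"turn":0},{"grip":155,"xyz":[0,0,-1],"turn":0},{"grip":155,"xyz":[0,0,-1],"turn":0},{"grip":155,"xyz":[0,0,-1],"turn":0},{"grip":155,"xyz":[0,0,-1],"turn":0},{"grip":155,"xyz":[0,0,-1],"turn":0},{"grip":155,"xyz":[0,0,0],"turn":0},{"grip":155,"xyz":[0,0,0],"turn":0}]'
python3 - <<'E'
from rig import vision,nets
from h import *
p=vision.read_camera("scene"); w=vision.read_camera("wrist"); x0,y0=185,125
print(nets.mark_of(w,"bar_mid")[:1],nets.mark_of(p,"bar_mid")[:1])
im=cv2.resize(p["pixels"][y0:y0+125,x0:x0+105],None,fx=4.6,fy=4.6,interpolation=cv2.INTER_CUBIC)
for aa,c in((.17,(0,0,255)),(0,(255,0,0))):
    h,b,e,base,bd,ey=pts(459.3,-75.5,-.267,aa); f=lambda q:((proj(p,q)-[x0,y0]+.5)*4.6).astype(int)
    cv2.polylines(im,[f(e)],False,c,1); cv2.polylines(im,[f(bd)],True,c,1)
    print(aa,proj(w,[b]+e).round())
cv2.imwrite("pics/s16.png",im); cv2.imwrite("pics/w16.png",w["pixels"]); cv2.imwrite("pics/sf.png",p["pixels"])
E
```

```text
t: 32.33
ee_pos: [656.9, -129.5, 253.4]
tool_rot: [-0.0, 0.991, -0.132, 0.015]
wrist_force: [-0.6, -0.3, -0.6]
opening: 0.394
[{'xyz': [662.5, -132.1, 98.9], 'conf': 0.95}] [{'xyz': [661.0, -133.2, 100.8], 'conf': 0.62}]
0.17 [[253. 164.]
 [253. 108.]
 [253. 213.]]
0 [[255. 157.]
 [255. 106.]
 [255. 203.]]
```

View pics/s16.png

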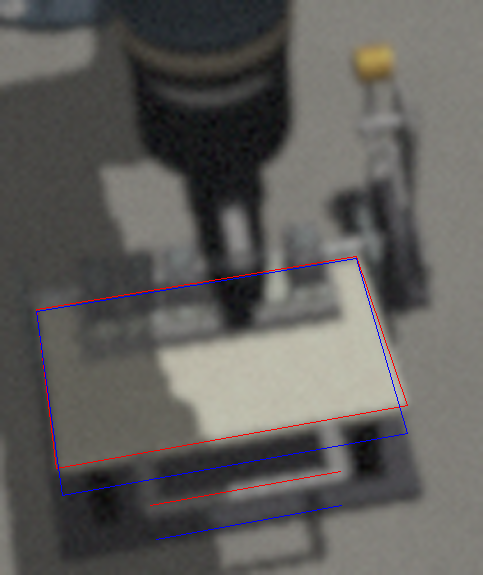

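View pics/w16.png

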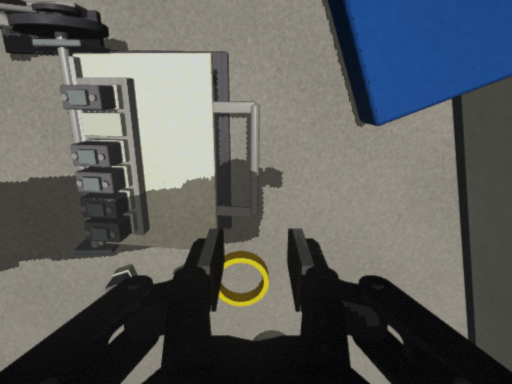

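View pics/sf.png

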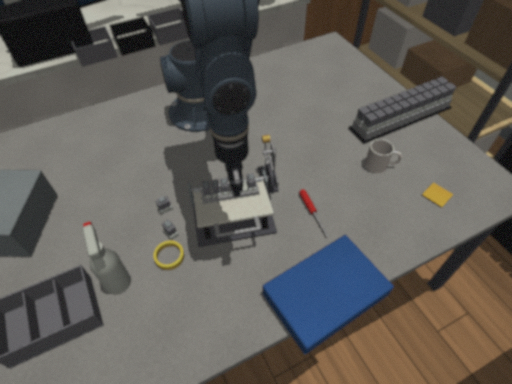

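The released board stays on the 0.17 overlay, with its edge at (60,467)-(405,407), and everything else is where it was. Handing in.

```bash
python3 -c "
from rig import hand_in,telemetry
s=telemetry.state(); print(s['t'],s['wrist_force'].round(1),s['ee_pos'].round(1)); print(hand_in())"
```

```text
32.525 [-0.1 -0.1  0.4] [ 656.7 -129.4  252.8]
the job is handed in; nothing more can be done
None
```

The board is down at its lowest notch, propped there and let go, and I handed the job in at 32.5 s of the 72 s allowed.

**What I did:**
- **Lift:** I took the board by its bar from the middle notch (about 0.33 rad) and raised it to about 0.83 rad, where the stop came on. The pull peaked at about 9 N, against a normal 4 N, and the brass pawl weight could be seen tumbled out.
- **Lower:** I brought it down past all three notches with no catch, until it was flat on its feet. The pawl weight was back in its original position.
- **Set:** I raised it to about 0.24 rad, then let it down onto the pawl with about 2 N of press. I released it and moved straight up.

**Last checks:**
- **Angle:** with the gripper away, the bar measured 99–101 mm high. The camera overlay fits 0.17 rad, where that height should be about 105 mm.
- **Surroundings:** the loose items look unmoved in the pictures, and the robot was touching nothing.

**What failed or disagreed:**
- **First grasp:** it closed on nothing, above the bar. The fingers appear about 35–40 mm shorter than the reported tool point; I corrected for that and the second grasp held.
- **Angle offset:** my angle worked out from the arm read about 0.02 rad too high at the flat position, so I confirmed flat by contact and by picture.
- **Flat touchdown:** the board met its feet with a brief 10 N push. The pawl was not carrying the board then.
- **Stop stiffness:** the force rose more gradually than the 4 N per mm described, so I relied on the pawl weight in the picture to confirm it was out.

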